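# Rack the watches and stow the tools for the night

### The arm

A 6-joint arm with a two-finger parallel gripper is mounted at the origin on the work surface. World frame = base frame: x ahead of the robot, y to its left, z up, the work surface at z = 0. Lengths are in m, angles in rad, forces in N, time in s.
With the tool pointing down it reaches from about 0.3 to 0.875 m from the base axis. Payload 6.4 kg.
Tool frame: the origin (TCP) lies on the centre line of the jaws, within the pads' length; the fingertips stand manip.tips_ahead ahead of it and the grasp point (between the pads) lies 5 mm behind it (manip.tips_ahead is the distance from the TCP to the fingertips, in m); z points along the fingers, y is the direction in which the jaws open and shut (so a half turn about z gives the same grasp; the last joint's range is limited). The gripper opens to 85 mm and grips with 20 to 120 N. Pads are 22 mm wide; open, the fingers measure 114 mm over their backs; the gripper's body (76 mm by 85 mm) begins 54 mm behind the grasp point. The pads swing forward as they close: fully open they stand 13 mm farther back than shut.
Start: joints at [-1.37, 0.181, 1.607, -0, 1.354, -0.206], TCP at [0.228, -0.528, 0.245] pointing down, gripper open.
Joint ranges: [-2.99, 2.99], [-0.89, 2.07], [0.3, 2.58], [-1.14, 4.28], [0, 2.63], [-3.12, 3.12]. Speed limits (rad/s): [2.57, 2.57, 3.01, 3.14, 3.14, 3.14].

### API

Orientations are given as a 3x3 rotation matrix whose columns are the frame's x, y, z axes.
In Python, from bench import manip, vision gives the robot as it stands.
- The arm moves only by the tool carry_out, never from a script. Its argument "commands" is a list that holds one entry, the list of rows, each a list of 7 numbers: the shift along the tool's x, y, z in units of 25 mm (1.0 is 25 mm), then the turn, a rotation vector about the tool's x, y, z in units of 6 degrees (1.0 is 6 degrees), then the finger opening in mm, from 0 to 85.4. A call has 1 to 20 rows; each row shifts and turns the commanded pose from where the row before left it, along the tool's axes as they then stand; what a row does not reach is not made up. A row lasts 1/10 s, in which the tool goes at most 50 mm and 8.59 degrees, less where a joint would pass 70% of its speed; a pose out of reach is approached as far as the arm can. A call is refused whole if a number of a shift passes 1 or a number of a turn 1, either way. A call with a gripper value outside its range is refused whole. The fingers move at their own pace and stop on an object; the grip force is fixed at half the most. Time passes only in rows, so rows that do not move let the fingers close. It gives the time, the measured TCP pose, the force and the opening at its end, in the units of the state.
- manip.get_obs(): the state, without advancing time (a new reading comes with each control period).
- vision.read_camera(name): name is "scene" or "top" or "wrist"; returns a dict with "color" (384x512x3 uint8, red, green, blue), "camera_matrix" (3x3 intrinsics, pixels), "extrinsics" (4x4, takes a point from world to camera coordinates). Camera axes: x right, y down, z forward; pixel columns grow to the right and rows downward; lengths in m; the calibration is good to about 2 mm. A picture is of the moment at which its call begins. There is no depth.
- manip.sign_off(): hands the job in, once; it reports no verdict.
The state is a dict: "time_s": time; "joints": joint angles; "dq": joint speeds; "joint_torque": joint torques, N m; "ee_pos": TCP position; "tcp_rot": TCP orientation; "wrist_force": force on the tool from outside, world axes, zero at the start; "torque": the same for the moment, N m; "gripper_width": finger opening in m.
Only numpy, scipy, OpenCV 4.12 (cv2) and the standard library are available. Lean on these libraries where they do the work, as an engineer would, in place of code of your own. Each camera call takes 0.05 s, during which the arm holds its last target.

### The job

Put the study's watch bench away for the night: set every watch head dial up on a sloped rest of the rack, one to a rest, lengthwise along it and centred, and once they are all on, press the rack's lever down until it catches and stays down. Also lay the tools on the desk flat in the aluminium tray, lengthwise in their compartments - wrench and brush in a long one each, the case knife in the crosswise one - and leave the other things on the desk where they are.

Things in the scene. Friction and masses are not known exactly. Their poses are not given: they have to be found in the camera images.
- rack: Fixed watch rack, front (-x) roughly to the robot. Wooden base 120 (x) by 340 mm (y -210 to +130), 12 thick; origin on the desk midway along the row of rests. Rests at y -96, -32, +32, +96; lever at y -180. Steel keeper rail along the front at x -42, 244 long, 5 thick, top 56 mm above the desk (about 67 once the lever is latched). Two 10 mm guide posts, 50 high, at x -50, y -122 and +122.
- rest0: Right-hand (-y) watch rest: wooden seat 54 mm long, only 24 wide, on a 16 mm wide post, sloping 15 degrees down to the rack's front. Origin: centre of the seat surface, 65 mm above the desk; x up the slope, y to the left, z square out of the seat. A lip 4 mm thick, 5 high crosses its lower end (x -27 to -23); a watch against it has its centre at x -2 mm. Rests are 64 mm apart.
- rest1: Second from the right watch rest: wooden seat 54 mm long, only 24 wide, on a 16 mm wide post, sloping 15 degrees down to the rack's front. Origin: centre of the seat surface, 65 mm above the desk; x up the slope, y to the left, z square out of the seat. A lip 4 mm thick, 5 high crosses its lower end (x -27 to -23); a watch against it has its centre at x -2 mm. Rests are 64 mm apart.
- rest2: Third from the right watch rest: wooden seat 54 mm long, only 24 wide, on a 16 mm wide post, sloping 15 degrees down to the rack's front. Origin: centre of the seat surface, 65 mm above the desk; x up the slope, y to the left, z square out of the seat. A lip 4 mm thick, 5 high crosses its lower end (x -27 to -23); a watch against it has its centre at x -2 mm. Rests are 64 mm apart.
- rest3: Left-hand (+y) watch rest: wooden seat 54 mm long, only 24 wide, on a 16 mm wide post, sloping 15 degrees down to the rack's front. Origin: centre of the seat surface, 65 mm above the desk; x up the slope, y to the left, z square out of the seat. A lip 4 mm thick, 5 high crosses its lower end (x -27 to -23); a watch against it has its centre at x -2 mm. Rests are 64 mm apart.
- lever (a joint): Press lever of the rack: 0 = up (start), 0.52 = down at its stop. Over-centre catch: about 6 N at the pad, snaps past centre at 0.32 rad and then stays down; let go earlier and it springs up. It raises the keeper rail. Hinge along the rack's y at x +45, y -180, 55 mm above the desk; the arm points to the rack's front, rising at 0.52 rad when up, level when down.
- lever_pad (a point): Centre of the upper face of the lever's black rubber press pad (36 by 30 mm), 85 mm from the hinge; about 104 mm above the desk when the lever is up, 63 mm when down; on the way down it moves about 15 mm towards the rack's front (-x of the rack).
- tray: Fixed brushed-aluminium tray, 247 (x) by 152 mm (y), open on top, floor 4 thick, walls 4 thick and 10 high above the desk; origin on the desk under its centre; x points away from its front handle, roughly away from the robot. Two long compartments side by side along x (165 by 70 each) and, at the far end, one crosswise compartment (70 in x, 144 in y).
- slot_left (a point): Centre of the floor of the tray's left (+y) long compartment, 4 mm above the desk; axes as the tray's; its length runs along x.
- slot_right (a point): Centre of the floor of the tray's right (-y) long compartment, 4 mm above the desk; axes as the tray's; its length runs along x.
- slot_cross (a point): Centre of the floor of the tray's crosswise compartment at the far end, 4 mm above the desk; axes as the tray's; its length runs along y.
- watch0: Wrist-watch head without strap: rectangular steel case 42 mm long (x, 12-to-6 o'clock, lugs at both ends), 30 wide (y), 10 thick (z), 70 g, dark dial on top, small brass crown on the -y side (look only). Starts dial up on the desk. Origin: centre of its underside. 3 or 4 of the four are present (None = absent).
- watch1: Wrist-watch head without strap: rectangular steel case 42 mm long (x, 12-to-6 o'clock, lugs at both ends), 30 wide (y), 10 thick (z), 70 g, dark dial on top, small brass crown on the -y side (look only). Starts dial up on the desk. Origin: centre of its underside. 3 or 4 of the four are present (None = absent).
- watch2: Wrist-watch head without strap: rectangular steel case 42 mm long (x, 12-to-6 o'clock, lugs at both ends), 30 wide (y), 10 thick (z), 70 g, dark dial on top, small brass crown on the -y side (look only). Starts dial up on the desk. Origin: centre of its underside. 3 or 4 of the four are present (None = absent).
- watch3: Wrist-watch head without strap: rectangular steel case 42 mm long (x, 12-to-6 o'clock, lugs at both ends), 30 wide (y), 10 thick (z), 70 g, dark dial on top, small brass crown on the -y side (look only). Starts dial up on the desk. Origin: centre of its underside. 3 or 4 of the four are present (None = absent).
- wrench: Stainless caseback wrench, 150 mm long (x): handle 20 wide, 12 high from x -75 to +30, then a jaw head 28 wide with a dark crossbar 40 wide at the +x end; about 120 g; lies flat. Origin: centre of its length, underside; can be gripped across there. 2 or 3 of the three tools (wrench, brush, case knife) are present.
- brush: Dusting brush, 130 mm long (x): wooden handle 20 mm wide and 12 mm high from x = -65 to +20 mm, brass ferrule, stiff black head 24 mm wide at the +x end; about 50 g; lies flat. Origin: centre of its length, underside. May be absent.
- knife: Case knife, 96 mm long (x): black plastic handle 22 mm wide, 12 mm high from x = -48 to +16 mm, then a short blunt steel blade 14 mm wide, 4 mm high; about 50 g; lies flat. Origin: centre of its length, underside. May be absent.
- blower: Bystander: orange plastic dust blower standing on its foot, 58 mm across, 100 mm high with its nozzle up. Origin: centre of its foot.
- dish: Bystander: round grey dish, 76 mm across, 26 mm high. Origin: centre of its underside.
- container: Bystander: clear plastic parts container, open, 85 (x) by 62 by 30 mm. Origin: centre of its underside.
- loupe: Bystander: black eye loupe, 38 mm across at the top, 30 mm high. Origin: centre of its underside.
- tweezers: Bystander: steel tweezers lying on the desk, 110 mm long (x), 9 mm wide, 6 mm high. Origin: centre of the underside.
There are look-alikes about, which are no part of the job. What is shaped like the watch1 but turquoise is not meant.

How it is judged:
By the outcome, as a careful person would: the job done as asked, in the order asked, and still so for the second after the job is handed in, with the robot touching nothing.
Of watch0, watch1, watch2, watch3 only 3 to 4 are there at a start; the rules pass over those that are not, and their reading is None.
Of wrench, brush, knife only 2 to 3 are there at a start; the rules pass over those that are not, and their reading is None.
At some moment in a run one of wrench, brush, knife may be knocked a few centimetres aside while the robot is not near it.
It also fails if it takes over 210 s, if anything falls off the work surface, if the arm or the gripper's body presses on something with over 40 N, if the wrist force passes 120 N, or if a joint passes its speed limit or range.

## Working session

There is one attempt and no reset: what is moved stays moved. The work goes in short steps, Python scripts to look and compute and a tool call to move; the robot and the scene stay as the last step left them, time stands still between calls to the robot, and variables do not carry over. Pictures are saved under pics/ and viewed, and the job is handed in when it is done.

Besides the shell and the picture viewer there is one more tool, called after ">>>" by a JSON object that holds its "fn" and its "kwargs", one argument or row to a line. carry_out: Moves the arm, as the interface text tells. Its arguments: {"type":"object","properties":{"commands":{"type":"array"}},"required":["commands"]}

```bash
ls; mkdir -p pics; python3 - <<'E'
from bench import manip, vision
import cv2
print(manip.get_obs(), manip.tips_ahead)
for n in ("scene","top","wrist"):
    r=vision.read_camera(n); cv2.imwrite(f"pics/{n}0.png",cv2.cvtColor(r["color"],cv2.COLOR_RGB2BGR)); print(n,r["camera_matrix"].tolist(),r["extrinsics"].round(4).tolist())
E
```

```text
pics
{'time_s': 0.0, 'joints': array([-1.37029567e+00,  1.81568089e-01,  1.60798445e+00,  1.37511180e-05,
        1.35383099e+00, -2.06305822e-01]), 'dq': array([-0.00181928,  0.00157068, -0.00062416,  0.00030694, -0.00231843,
       -0.00074753]), 'joint_torque': array([-1.11415084e-03, -4.44876051e+01, -3.51332223e+01, -4.85452219e-04,
        9.03169537e-03, -1.25372813e-05]), 'ee_pos': array([ 0.22742468, -0.52753861,  0.24438032]), 'tcp_rot': array([[ 9.18390351e-01,  3.95675428e-01, -3.43509967e-04],
       [ 3.95675395e-01, -9.18388748e-01,  1.75766810e-03],
       [ 3.79990390e-04, -1.75014387e-03, -9.99998396e-01]]), 'wrist_force': array([0.17726725, 0.26993552, 0.34171103]), 'torque': array([ 0.01280249, -0.0184404 , -0.04416724]), 'gripper_width': 0.08532167335795353} 0.014
scene [[409.64737070586654, 0.0, 254.40626943116004], [0.0, 409.64737070586654, 196.09120830795857], [0.0, 0.0, 1.0]] [[-0.5278, 0.8494, 0.0087, 0.3085], [0.6483, 0.4094, -0.6419, -0.2868], [-0.5488, -0.3331, -0.7667, 1.3773], [0.0, 0.0, 0.0, 1.0]]
top [[360.02833127590975, 0.0, 252.61458640367593], [0.0, 360.02833127590975, 191.9249313548991], [0.0, 0.0, 1.0]] [[0.0028, -0.9999, 0.0118, -0.0081], [-0.9806, -0.0051, -0.1958, 0.5349], [0.1959, -0.011, -0.9806, 0.9429], [0.0, 0.0, 0.0, 1.0]]
wrist [[271.4785361162052, 0.0, 255.29774315861465], [0.0, 271.4785361162052, 195.12145334418508], [0.0, 0.0, 1.0]] [[0.3961, -0.9182, -0.001, -0.5735], [-0.8789, -0.3794, 0.2892, -0.0378], [-0.2659, -0.1136, -0.9573, 0.3777], [0.0, 0.0, 0.0, 1.0]]
```

```bash
python3 - <<'E'
import cv2
for n in ("scene","top"):
    i=cv2.imread(f"pics/{n}0.png"); cv2.imwrite(f"pics/{n}0b.png",cv2.resize(i,(800,600),interpolation=cv2.INTER_CUBIC))
E
```

```text
(no output)
```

View pics/top0b.png

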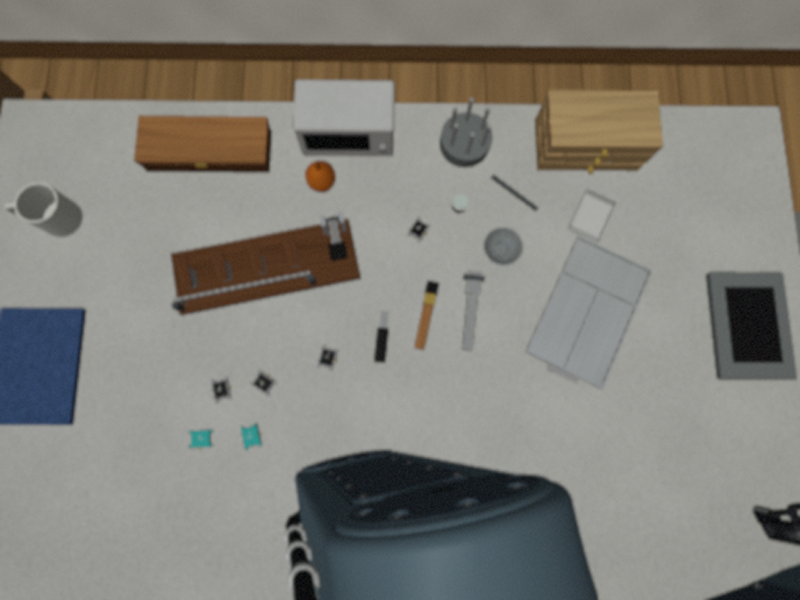

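View pics/scene0b.png

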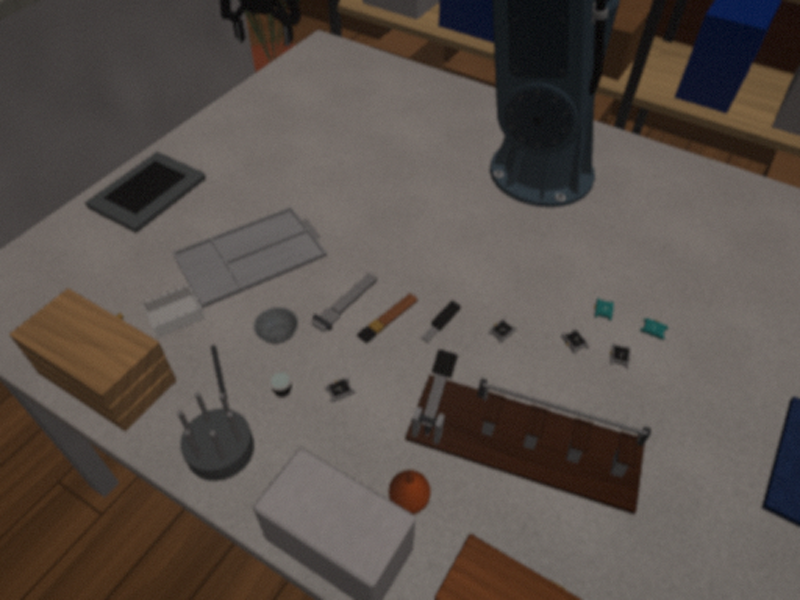

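View pics/wrist0.png

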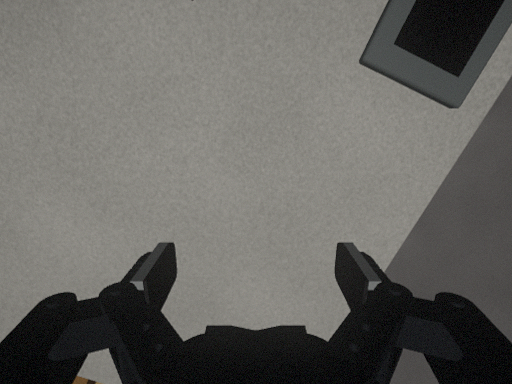

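```bash
cat > h.py <<'E'
import numpy as np, cv2
from bench import manip, vision
def cam(n):
    r=vision.read_camera(n); return r
def save(r,name,crop=None,s=1):
    i=cv2.cvtColor(r["color"],cv2.COLOR_RGB2BGR)
    if crop: x0,y0,x1,y1=crop; i=i[y0:y1,x0:x1]
    if s!=1: i=cv2.resize(i,None,fx=s,fy=s,interpolation=cv2.INTER_CUBIC)
    cv2.imwrite(f"pics/{name}.png",i)
    np.savez(f"pics/{name}.npz",K=r["camera_matrix"],E=r["extrinsics"],off=np.array(crop[:2] if crop else (0,0)),s=s)
def w(name,pts,z=0.):
    """pixel in saved (scaled) picture -> world on plane z"""
    d=np.load(f"pics/{name}.npz"); out=[]
    for p in np.atleast_2d(pts):
        uv=(np.array(p[:2],float)+.5)/d["s"]-.5+d["off"]
        R=d["E"][:3,:3]; t=d["E"][:3,3]
        c=-R.T@t; v=R.T@np.linalg.solve(d["K"],[*uv,1])
        zz=p[2] if len(p)>2 else z
        out.append(c+v*(zz-c[2])/v[2])
    return np.array(out)
def proj(name,P):
    d=np.load(f"pics/{name}.npz"); P=np.atleast_2d(P)
    q=(d["K"]@(d["E"][:3,:3]@P.T+d["E"][:3,3:])).T; q=q[:,:2]/q[:,2:]
    return (q-d["off"]+.5)*d["s"]-.5
E
python3 - <<'E'
from h import *
r=cam("top")
save(r,"tA",(100,130,240,210),5.5)
save(r,"tB",(220,130,440,260),3.6)
save(r,"tC",(110,190,260,295),5.3)
E
```

```text
(no output)
```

View pics/tA.png

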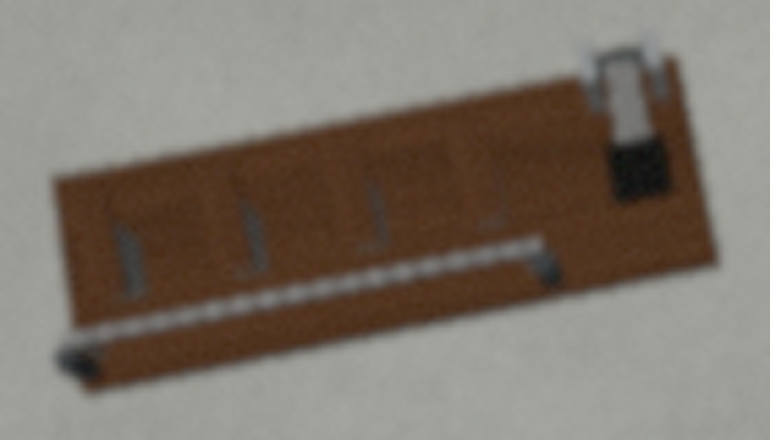

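View pics/tB.png

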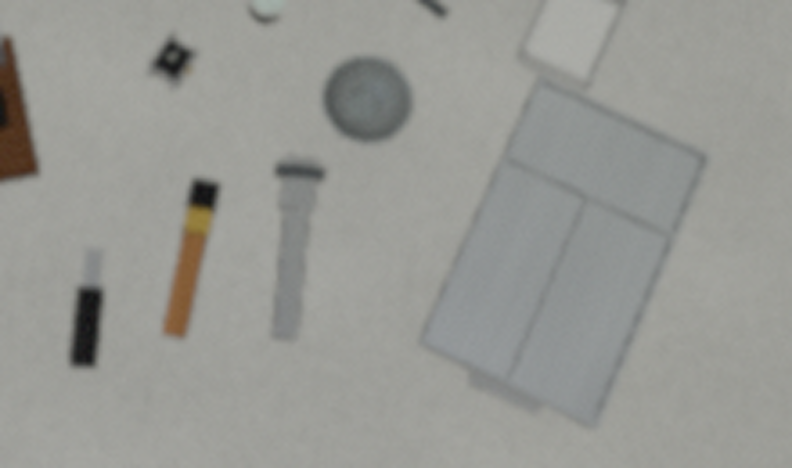

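View pics/tC.png

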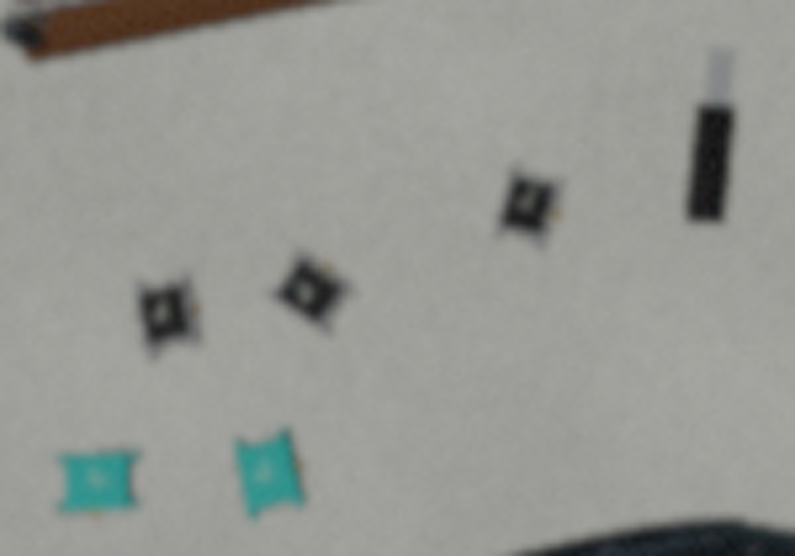

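```bash
python3 - <<'E'
from h import *
np.set_printoptions(precision=4,suppress=True)
c=w("tA",[(53,178),(672,55),(718,263),(90,390)],.012); print("rack corners",c[:,:2])
print(np.linalg.norm(c[0]-c[1]),np.linalg.norm(c[2]-c[1]),np.linalg.norm(c[3]-c[2]))
print("pad",w("tA",[(640,172)],.104))
t=w("tB",[(540,82),(705,157),(595,426),(420,343)],.010); print("tray",t[:,:2],np.linalg.norm(t[0]-t[1]),np.linalg.norm(t[2]-t[1]))
print("tray c",t.mean(0), "ang",np.degrees(np.arctan2(*(t[0]-t[3])[[1,0]])))
def tool(n,a,b):
    p=w(n,[a,b],.01); d=p[1]-p[0]; print(n,p[:,:2].tolist(),p.mean(0)[:2],np.linalg.norm(d),np.degrees(np.arctan2(d[1],d[0])))
tool("tB",(285,338),(300,165)); tool("tB",(174,334),(206,180)); tool("tB",(84,365),(94,250))
print("watches",w("tC",[(166,315),(311,290),(528,205)],.01)[:,:2],w("tB",[(174,60)],.01)[:,:2])
# rack
u=(c[0]-c[1]+c[3]-c[2])[:2];print("rack yaw",np.degrees(np.arctan2(-u[0],u[1])))
E
```

```text
rack corners [[0.63   0.4121]
 [0.7008 0.0855]
 [0.5857 0.059 ]
 [0.5161 0.3838]]
0.3341550599674007 0.11814034222329055 0.33216631992349893
pad [[0.6086 0.0926 0.104 ]]
tray [[ 0.6647 -0.353 ]
 [ 0.6018 -0.4841]
 [ 0.3846 -0.379 ]
 [ 0.449  -0.2447]] 0.14542902677722236 0.24128111387278134
tray c [ 0.5251 -0.3652  0.01  ] ang -26.66486540941042
tB [[0.45255328725743454, -0.13795661856885666], [0.5932117018714893, -0.15327742972884414]] [ 0.5229 -0.1456] 0.14149034191894275 -6.216271099985067
tB [[0.4553532934540166, -0.05028667043430591], [0.5802920656491912, -0.07685529918960991]] [ 0.5178 -0.0636] 0.12773248933444814 -12.005297096806158
tB [[0.43065804689899523, 0.020526105436193164], [0.5223730130122501, 0.013282029902329118]] [0.4765 0.0169] 0.09200060673438966 -4.516111940856489
watches [[0.3794 0.3047]
 [0.3927 0.2292]
 [0.4381 0.116 ]] [[ 0.6816 -0.0515]]
rack yaw 12.167568748765165
```

```bash
cat >> h.py <<'E'
def camoff():
    o=manip.get_obs(); r=cam("wrist"); R=r["extrinsics"][:3,:3]; c=-R.T@r["extrinsics"][:3,3]
    T=o["tcp_rot"]; return T.T@(c-o["ee_pos"]), T.T@R.T
def yaw(R): return np.degrees(np.arctan2(R[1,0],R[0,0]))
def delta(P,yw=None):
    """units in tool axes from now to P (world), and yaw change in 6deg units about tool z"""
    o=manip.get_obs(); R=o["tcp_rot"]; d=R.T@(np.array(P)-o["ee_pos"])/.025
    print("t",round(o["time_s"],2),"pos",o["ee_pos"].round(4),"yaw",round(yaw(R),2),"w",round(o["gripper_width"]*1000,1),"F",o["wrist_force"].round(1))
    print("delta units (shift before turn)",d.round(2))
    if yw is not None:
        dy=(yw-yaw(R)+180)%360-180; print("turn units about tool z",round(-dy/6,2))
        a=np.radians(yw); R2=np.array([[np.cos(a),np.sin(a),0],[np.sin(a),-np.cos(a),0],[0,0,-1]])
        print("delta units (after turn)",(R2.T@(np.array(P)-o["ee_pos"])/.025).round(2))
E
python3 - <<'E'
from h import *
np.set_printoptions(precision=4,suppress=True)
print(*camoff())
delta([0.42,-0.11,0.28],-7)
E
```

```text
[ 0.0733 -0.0009 -0.1274] [[ 0.0004 -0.9572 -0.2895]
 [ 1.      0.0003  0.0006]
 [-0.0005 -0.2895  0.9572]]
t 0.25 pos [ 0.2275 -0.5278  0.2449] yaw 23.31 w 85.3 F [-0.1 -0.8  0.5]
delta units (shift before turn) [ 13.69 -12.3   -1.39]
turn units about tool z 5.05
delta units (after turn) [  5.61 -17.53  -1.41]
```

>>> {"fn": "carry_out", "kwargs": {
  "commands": [
    [[1,-1,-0.3,0,0,1,85],[1,-1,-0.3,0,0,1,85],[1,-1,-0.3,0,0,1,85],[0.5,-1,-0.3,0,0,1,85],[0.5,-1,-0.2,0,0,1,85],[0.3,-1,0,0,0,0,85],[0.3,-1,0,0,0,0,85],[0.3,-1,0,0,0,0,85],[0.3,-1,0,0,0,0,85],[0.3,-1,0,0,0,0,85],[0.1,-1,0,0,0,0,85],[0,-1,0,0,0,0,85],[0,-1,0,0,0,0,85],[0,-1,0,0,0,0,85],[0,-1,0,0,0,0,85],[0,-1,0,0,0,0,85],[0,0,0,0,0,0,85],[0,0,0,0,0,0,85]]
  ]
}}

```text
time_s: 2.05
ee_pos: [0.3714, -0.115, 0.2804]
tcp_rot: [[0.993, -0.115, 0.0], [-0.115, -0.993, -0.001], [0.0, 0.001, -1.0]]
wrist_force: [-0.1, -0.3, -0.3]
gripper_width: 0.0849
```

```bash
python3 - <<'E'
from h import *
delta([0.5229,-.1456,.2],-6.2)
save(cam("wrist"),"w1",None,1.5)
E
```

```text
t 2.05 pos [ 0.3714 -0.115   0.2804] yaw -6.61 w 84.9 F [-0.1 -0.3 -0.3]
delta units (shift before turn) [6.16 0.52 3.22]
turn units about tool z -0.07
delta units (after turn) [6.16 0.56 3.22]
```

View pics/w1.png

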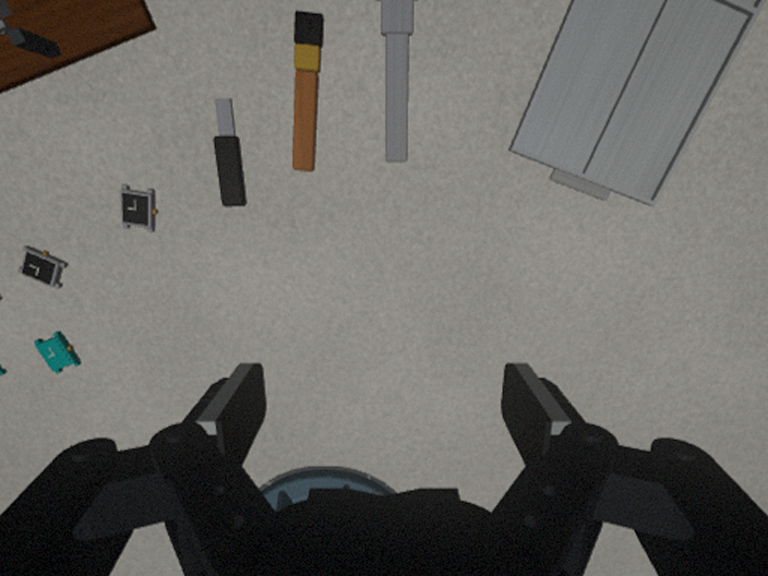

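>>> {"fn": "carry_out", "kwargs": {
  "commands": [
    [[1,0,0,0,0,0,85],[1,0,0,0,0,0,85],[1,0,0,0,0,0,85],[1,0,0,0,0,0,85],[1,0.2,0,0,0,0,85],[1,0.2,0,0,0,0,85],[0,0,0,0,0,0,85],[0,0,0,0,0,0,85]]
  ]
}}

```text
time_s: 2.9
ee_pos: [0.5188, -0.1435, 0.2795]
tcp_rot: [[0.993, -0.118, -0.002], [-0.118, -0.993, 0.001], [-0.002, -0.0, -1.0]]
wrist_force: [0.2, -0.3, 0.2]
gripper_width: 0.085
```

```bash
python3 - <<'E'
from h import *
delta([0.5229,-.1456,.2],-6.2)
save(cam("wrist"),"w2",None,1.5)
E
```

```text
t 2.9 pos [ 0.5188 -0.1435  0.2795] yaw -6.76 w 85.0 F [ 0.2 -0.3  0.2]
delta units (shift before turn) [0.18 0.07 3.18]
turn units about tool z -0.09
delta units (after turn) [0.17 0.07 3.18]
```

View pics/w2.png

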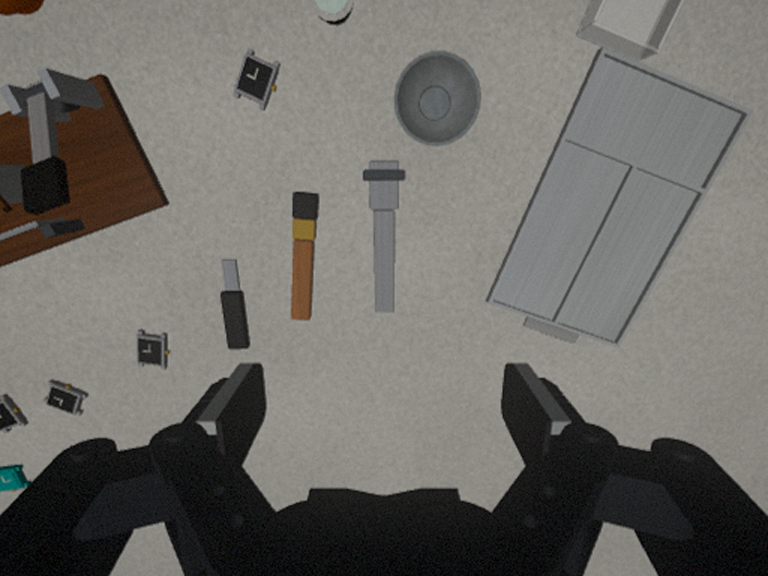

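```bash
cat >> h.py <<'E'
def tl(n,a,b,za=.012,zb=.012):
    p=w(n,[(*a,za),(*b,zb)]); d=p[1]-p[0]; print(n,p[:,:2].round(4).tolist(),"mid",p.mean(0)[:2].round(4),"len",np.linalg.norm(d[:2]).round(4),"ang",np.degrees(np.arctan2(d[1],d[0])).round(2))
E
python3 - <<'E'
from h import *
np.set_printoptions(precision=4,suppress=True)
t=w("w2",[(601,51),(746,113),(618,343),(488,300)],.010); print(t[:,:2]);
L=lambda a,b:np.linalg.norm(t[a]-t[b]).round(4)
print(L(0,1),L(1,2),L(2,3),L(3,0)); d=t[0]+t[1]-t[2]-t[3]; e=t[0]+t[3]-t[1]-t[2]
print("c",t.mean(0),np.degrees(np.arctan2(d[1],d[0])),np.degrees(np.arctan2(e[1],e[0]))-90)
tl("w2",(384,311),(384,161)); tl("w2",(301,319),(306,192)); tl("w2",(238,348),(230,260),.012,.004)
tl("w1",(309,168),(309,11))  # brush
tl("w1",(234,205),(224,99),.012,.004)
print(w("w2",[(257,79),(152,349),(67,397)],.01)); print(w("w1",[(139,208),(43,266)],.01))
E
```

```text
[[ 0.6662 -0.3495]
 [ 0.6011 -0.4806]
 [ 0.3875 -0.3776]
 [ 0.4515 -0.2431]]
0.1463 0.2371 0.149 0.2396
c [ 0.5266 -0.3627  0.01  ] -26.064682822783382 -25.92131076853329
w2 [[0.4529, -0.136], [0.5985, -0.1531]] mid [ 0.5257 -0.1446] len 0.1466 ang -6.7
w2 [[0.4542, -0.0498], [0.5795, -0.0769]] mid [ 0.5168 -0.0634] len 0.1282 ang -12.2
w2 [[0.4298, 0.022], [0.5224, 0.0123]] mid [0.4761 0.0171] len 0.0931 ang -6.03
w1 [[0.4535, -0.0549], [0.5779, -0.0759]] mid [ 0.5157 -0.0654] len 0.1262 ang -9.59
w1 [[0.4284, 0.0217], [0.5215, 0.013]] mid [0.4749 0.0173] len 0.0935 ang -5.38
[[ 0.6796 -0.0504  0.01  ]
 [ 0.4385  0.114   0.01  ]
 [ 0.3932  0.2235  0.01  ]]
[[0.436  0.1136 0.01  ]
 [0.3915 0.2253 0.01  ]]
```

>>> {"fn": "carry_out", "kwargs": {
  "commands": [
    [[0.28,0,1,0,0,0,45],[0,0,1,0,0,0,45],[0,0,1,0,0,0,45],[0,0,1,0,0,0,45],[0,0,1,0,0,0,45],[0,0,1,0,0,0,45],[0,0,1,0,0,0,45],[0,0,1,0,0,0,45],[0,0,1,0,0,0,45],[0,0,0.9,0,0,0,45],[0,0,0.5,0,0,0,45],[0,0,0,0,0,0,45],[0,0,0,0,0,0,10],[0,0,0,0,0,0,10],[0,0,0,0,0,0,10],[0,0,0,0,0,0,10],[0,0,0,0,0,0,10]]
  ]
}}

```text
time_s: 4.65
ee_pos: [0.5272, -0.1439, 0.022]
tcp_rot: [[0.993, -0.116, 0.002], [-0.116, -0.993, -0.001], [0.002, 0.001, -1.0]]
wrist_force: [-1.7, 0.1, 6.7]
gripper_width: 0.0175
```

```bash
python3 - <<'E'
from h import *
delta([0.5257,-.1446,.018],-6.7)
save(cam("wrist"),"w3",None,1)
E
```

```text
t 4.65 pos [ 0.5272 -0.1439  0.022 ] yaw -6.68 w 17.5 F [-1.7  0.1  6.7]
delta units (shift before turn) [-0.06  0.03  0.16]
turn units about tool z 0.0
delta units (after turn) [-0.06  0.03  0.16]
```

View pics/w3.png

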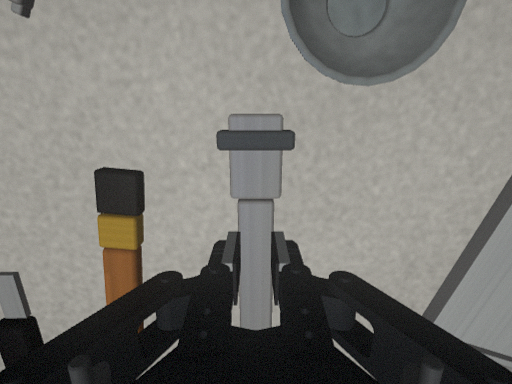

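```bash
python3 - <<'E'
from h import *
np.set_printoptions(precision=4,suppress=True)
p=w("w3",[(256,113),(256,200)],.012);print(p)
o=manip.get_obs(); print((p-o["ee_pos"])@o["tcp_rot"])
delta([0.5089,-.3145,.1],-26)
E
```

```text
[[ 0.5996 -0.1524  0.012 ]
 [ 0.5556 -0.1473  0.012 ]]
[[ 0.0729 -0.0001  0.0101]
 [ 0.0286 -0.0001  0.01  ]]
t 4.7 pos [ 0.5271 -0.144   0.022 ] yaw -6.68 w 17.0 F [-0.9  0.7  6.2]
delta units (shift before turn) [ 0.08  6.86 -3.11]
turn units about tool z 3.22
delta units (after turn) [ 2.33  6.45 -3.12]
```

>>> {"fn": "carry_out", "kwargs": {
  "commands": [
    [[0,0,-0.5,0,0,0,10],[0,0,-0.6,0,0,0.8,10],[0,0,-1,0,0,0.8,10],[0,0,-1,0,0,0.8,10],[0,0,0,0,0,0.82,10],[0.4,1,0,0,0,0,10],[0.4,1,0,0,0,0,10],[0.4,1,0,0,0,0,10],[0.4,1,0,0,0,0,10],[0.4,1,0,0,0,0,10],[0.4,0.9,0,0,0,0,10],[0,0.55,0,0,0,0,10],[0,0,0,0,0,0,10],[0,0,0,0,0,0,10]]
  ]
}}

```text
time_s: 6.1
ee_pos: [0.509, -0.3137, 0.0979]
tcp_rot: [[0.899, -0.439, -0.0], [-0.439, -0.899, 0.001], [-0.001, -0.001, -1.0]]
wrist_force: [0.3, 0.1, -0.8]
gripper_width: 0.0174
```

```bash
python3 - <<'E'
from h import *
delta([0.5107,-.3154,.026],-26)
save(cam("wrist"),"w4",None,1.5)
E
```

```text
t 6.1 pos [ 0.509  -0.3137  0.0979] yaw -26.04 w 17.4 F [ 0.3  0.1 -0.8]
delta units (shift before turn) [0.09 0.03 2.87]
turn units about tool z -0.01
delta units (after turn) [0.09 0.03 2.87]
```

View pics/w4.png

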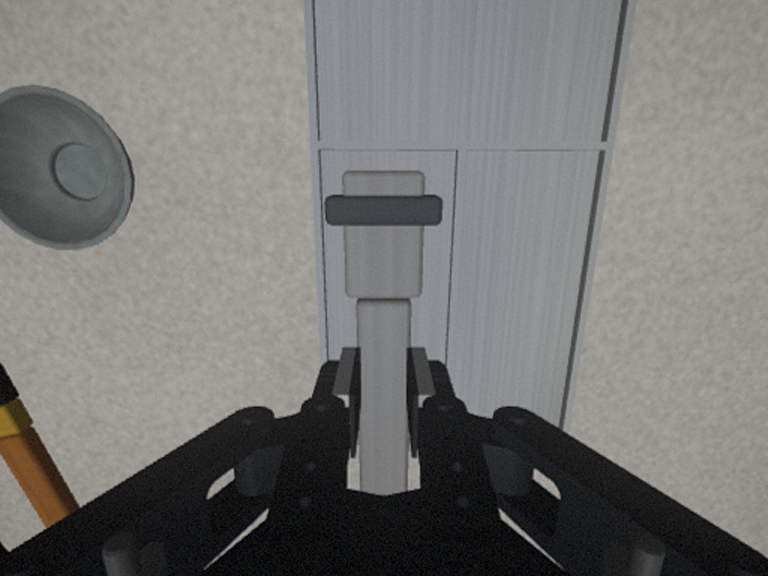

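```bash
python3 - <<'E'
from h import *
np.set_printoptions(precision=4,suppress=True)
o=manip.get_obs()
p=w("w4",[(318,150),(457,150),(605,150),(327,350),(450,350)],.010); print(p); print((p-o["ee_pos"])@o["tcp_rot"])
q=w("w4",[(384,171),(384,298)],o["ee_pos"][2]-.010); print((q-o["ee_pos"])@o["tcp_rot"])
E
```

```text
[[ 0.5972 -0.3204  0.01  ]
 [ 0.5668 -0.3828  0.01  ]
 [ 0.5344 -0.4491  0.01  ]
 [ 0.4993 -0.2728  0.01  ]
 [ 0.4682 -0.3365  0.01  ]]
[[ 0.0823 -0.0322  0.0877]
 [ 0.0823  0.0372  0.0877]
 [ 0.0823  0.111   0.0876]
 [-0.0266 -0.0321  0.0878]
 [-0.0266  0.0389  0.0878]]
[[0.0725 0.0006 0.0099]
 [0.0294 0.0007 0.01  ]]
```

>>> {"fn": "carry_out", "kwargs": {
  "commands": [
    [[0.08,0.1,0.7,0,0,0,10],[0,0,0.9,0,0,0,10],[0,0,0.8,0,0,0,10],[0,0,0.45,0,0,0,10],[0,0,0,0,0,0,10],[0,0,0,0,0,0,32],[0,0,0,0,0,0,32],[0,0,0,0,0,0,32],[0,0,-0.4,0,0,0,32],[0,0,-1,0,0,0,32],[0,0,-1,0,0,0,32],[0,0,-1,0,0,0,45],[0,0,-1,0,0,0,45],[0,0,0,0,0,0,45]]
  ]
}}

```text
time_s: 7.55
ee_pos: [0.5123, -0.3197, 0.1418]
tcp_rot: [[0.899, -0.438, 0.006], [-0.438, -0.899, -0.006], [0.008, 0.002, -1.0]]
wrist_force: [-0.5, -1.5, 0.5]
gripper_width: 0.0448
```

```bash
python3 - <<'E'
from h import *
delta([0.516,-.0645,.1],-11)
save(cam("wrist"),"w5",None,1.5)
E
```

```text
t 7.55 pos [ 0.5123 -0.3197  0.1418] yaw -26.0 w 44.8 F [-0.5 -1.5  0.5]
delta units (shift before turn) [-4.36 -9.24  1.61]
turn units about tool z -2.5
delta units (after turn) [ -1.8  -10.05   1.67]
```

View pics/w5.png

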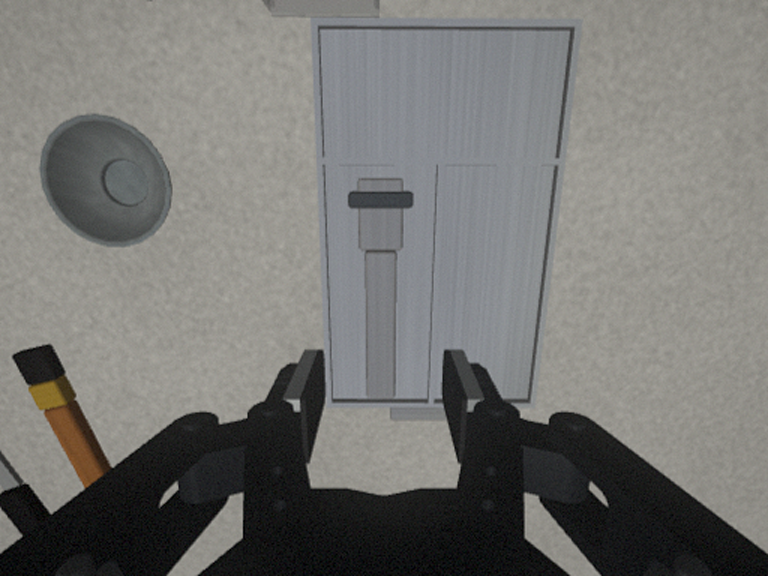

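```bash
python3 - <<'E'
from h import *
np.set_printoptions(precision=4,suppress=True)
o=manip.get_obs()
p=w("w5",[(382,178,.016),(382,397,.016),(382,166,.010),(382,403,.010),(322,100,.01),(570,100,.01),(318,26,.01),(575,26,.01),(331,403,.01),(530,403,.01)]); print((p-o["ee_pos"])@o["tcp_rot"])
t=w("w5",[(312,19),(581,19),(533,405),(330,405)],.01);print(t,t.mean(0),np.linalg.norm(t[0]-t[1]),np.linalg.norm(t[2]-t[1]),np.linalg.norm(t[2]-t[3]))
E
```

```text
[[ 0.0698 -0.0004  0.1239]
 [-0.0782 -0.0004  0.1231]
 [ 0.0767 -0.0004  0.1299]
 [-0.0867 -0.0004  0.1291]
 [ 0.1135 -0.0354  0.13  ]
 [ 0.1136  0.1095  0.1303]
 [ 0.1512 -0.036   0.1302]
 [ 0.1514  0.1074  0.1304]
 [-0.0867 -0.0372  0.129 ]
 [-0.0868  0.1065  0.1292]]
[[ 0.6679 -0.3519  0.01  ]
 [ 0.6026 -0.4863  0.01  ]
 [ 0.3846 -0.3784  0.01  ]
 [ 0.4491 -0.2464  0.01  ]] [ 0.526  -0.3658  0.01  ] 0.14947930424271247 0.24324786660106124 0.14691862078330117
```

>>> {"fn": "carry_out", "kwargs": {
  "commands": [
    [[0,0,0,0,0,-0.9,45],[0,0,0,0,0,-0.8,45],[0,0,0,0,0,-0.8,45],[-0.2,-1,0,0,0,0,45],[-0.2,-1,0,0,0,0,45],[-0.2,-1,0,0,0,0,45],[-0.2,-1,0,0,0,0,45],[-0.2,-1,0,0,0,0,45],[-0.2,-1,0,0,0,0,45],[-0.2,-1,0,0,0,0,45],[-0.2,-1,0,0,0,0,45],[-0.2,-1,0,0,0,0,45],[0,-1,0.5,0,0,0,45],[0,0,0,0,0,0,45],[0,0,0,0,0,0,45]]
  ]
}}

```text
time_s: 9.1
ee_pos: [0.5129, -0.0633, 0.1231]
tcp_rot: [[0.982, -0.19, -0.002], [-0.19, -0.982, 0.0], [-0.002, 0.0, -1.0]]
wrist_force: [0.3, -0.4, 0.6]
gripper_width: 0.045
```

```bash
python3 - <<'E'
from h import *
delta([0.516,-.0645,.022],-11)
save(cam("wrist"),"w6",None,1.5)
E
```

```text
t 9.1 pos [ 0.5129 -0.0633  0.1231] yaw -10.93 w 45.0 F [ 0.3 -0.4  0.6]
delta units (shift before turn) [0.14 0.02 4.05]
turn units about tool z 0.01
delta units (after turn) [0.13 0.02 4.05]
```

View pics/w6.png

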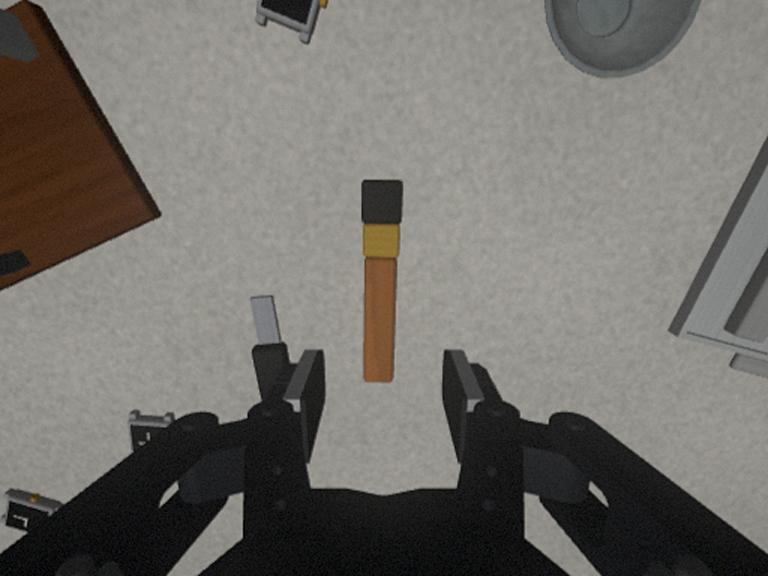

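```bash
cat >> h.py <<'E'
def tool(n,pts,z=.012):
    o=manip.get_obs(); p=w(n,pts,z); q=(p-o["ee_pos"])@o["tcp_rot"]; print((q/.025).round(2)); return p,q
E
python3 - <<'E'
from h import *
tool("w6",[(382,180),(378.5,382)],.012); tl("w6",(378.5,382),(382,180))
print(camoff()[0])
E
```

```text
[[ 2.67 -0.07  4.46]
 [-2.44 -0.16  4.47]]
w6 [[0.4541, -0.0485], [0.579, -0.075]] mid [ 0.5165 -0.0617] len 0.1277 ang -11.98
[ 0.0728594  -0.00039083 -0.12736907]
```

>>> {"fn": "carry_out", "kwargs": {
  "commands": [
    [[0.12,-0.11,1,0,0,0.18,45],[0,0,1,0,0,0,45],[0,0,1,0,0,0,45],[0,0,0.9,0,0,0,45],[0,0,0.05,0,0,0,45],[0,0,0,0,0,0,45],[0,0,0,0,0,0,10],[0,0,0,0,0,0,10],[0,0,0,0,0,0,10],[0,0,0,0,0,0,10],[0,0,0,0,0,0,10]]
  ]
}}

```text
time_s: 10.3
ee_pos: [0.5178, -0.0619, 0.0263]
tcp_rot: [[0.978, -0.209, 0.002], [-0.209, -0.978, -0.001], [0.002, 0.0, -1.0]]
wrist_force: [-0.4, 0.5, 6.5]
gripper_width: 0.0102
```

```bash
python3 - <<'E'
from h import *
delta([.4763,-.3822,.1],-26)
save(cam("wrist"),"w7",None,1)
E
```

```text
t 10.3 pos [ 0.5178 -0.0619  0.0263] yaw -12.08 w 10.2 F [-0.4  0.5  6.5]
delta units (shift before turn) [ 1.06 12.88 -2.94]
turn units about tool z 2.32
delta units (after turn) [ 4.12 12.24 -2.95]
```

View pics/w7.png

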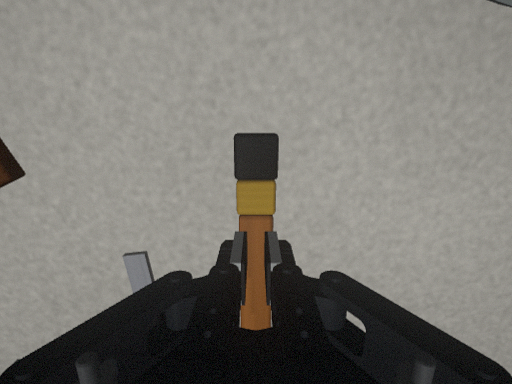

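>>> {"fn": "carry_out", "kwargs": {
  "commands": [
    [[0,0,0,0,0,0,40],[0,0,0,0,0,0,40],[0,0,0,0,0,0,40],[0,0,0.34,0,0,0,40],[0,0,0,0,0,0,40],[0,0,0,0,0,0,10],[0,0,0,0,0,0,10],[0,0,0,0,0,0,10],[0,0,0,0,0,0,10]]
  ]
}}

```text
time_s: 11.25
ee_pos: [0.5171, -0.0616, 0.0168]
tcp_rot: [[0.978, -0.21, 0.0], [-0.21, -0.978, -0.0], [0.0, 0.0, -1.0]]
wrist_force: [0.5, -0.9, -1.1]
gripper_width: 0.0181
```

```bash
python3 - <<'E'
from h import *
delta([.4763,-.3822,.1],-26)
save(cam("wrist"),"w8",None,1)
E
```

```text
t 11.25 pos [ 0.5171 -0.0616  0.0168] yaw -12.09 w 18.1 F [ 0.5 -0.9 -1.1]
delta units (shift before turn) [ 1.09 12.88 -3.33]
turn units about tool z 2.32
delta units (after turn) [ 4.16 12.24 -3.33]
```

View pics/w8.png

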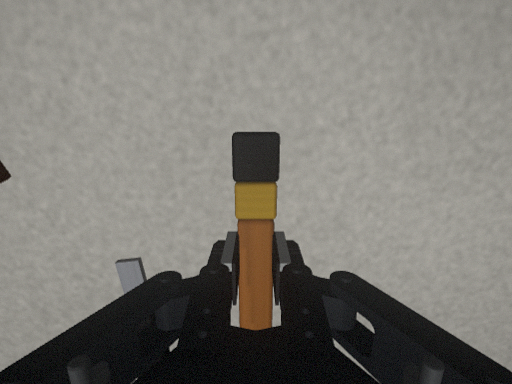

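>>> {"fn": "carry_out", "kwargs": {
  "commands": [
    [[0,0,-0.5,0,0,0,10],[0,0,-0.9,0,0,0.6,10],[0,0,-1,0,0,0.6,10],[0,0,-0.9,0,0,0.6,10],[0,0,0,0,0,0.52,10],[0.4,1,0,0,0,0,10],[0.4,1,0,0,0,0,10],[0.4,1,0,0,0,0,10],[0.4,1,0,0,0,0,10],[0.4,1,0,0,0,0,10],[0.4,1,0,0,0,0,10],[0.4,1,0,0,0,0,10],[0.4,1,0,0,0,0,10],[0.4,1,0,0,0,0,10],[0.4,1,0,0,0,0,10],[0.2,1,0,0,0,0,10],[0,0.8,0,0,0,0,10],[0,0.45,0,0,0,0,10],[0,0,0,0,0,0,10],[0,0,0,0,0,0,10]]
  ]
}}

```text
time_s: 13.3
ee_pos: [0.4772, -0.3823, 0.0995]
tcp_rot: [[0.899, -0.439, 0.0], [-0.439, -0.899, 0.0], [-0.0, -0.0, -1.0]]
wrist_force: [-0.1, 0.3, -0.4]
gripper_width: 0.0183
```

```bash
python3 - <<'E'
from h import *
delta([.477,-.3826,.022],-26)
save(cam("wrist"),"w9",None,1.5)
E
```

```text
t 13.3 pos [ 0.4772 -0.3823  0.0995] yaw -26.03 w 18.3 F [-0.1  0.3 -0.4]
delta units (shift before turn) [-0.    0.02  3.1 ]
turn units about tool z -0.0
delta units (after turn) [-0.    0.01  3.1 ]
```

View pics/w9.png

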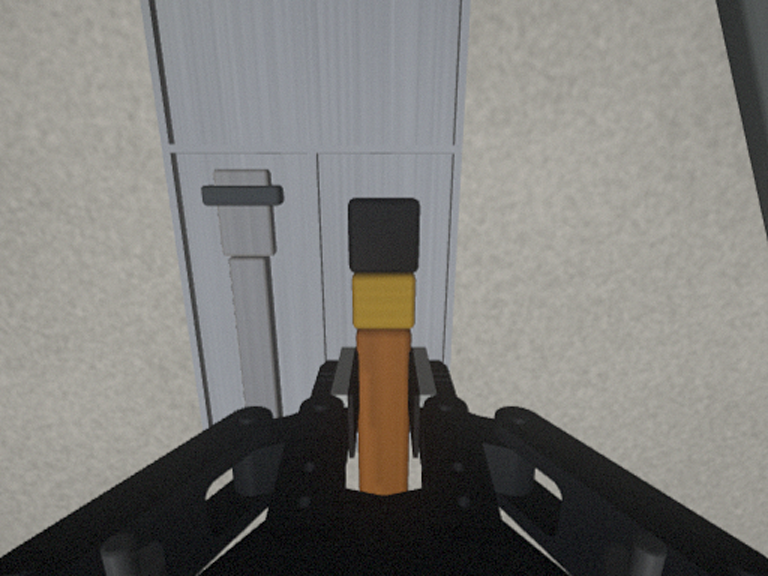

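Brush held centred over the right compartment (between x≈322 and 450). Lower, release, rise.

>>> {"fn": "carry_out", "kwargs": {
  "commands": [
    [[0,0.03,0.9,0,0,0,10],[0,0,1,0,0,0,10],[0,0,0.8,0,0,0,10],[0,0,0.4,0,0,0,10],[0,0,0,0,0,0,10],[0,0,0,0,0,0,32],[0,0,0,0,0,0,32],[0,0,0,0,0,0,32],[0,0,-0.4,0,0,0,32],[0,0,-1,0,0,0,32],[0,0,-1,0,0,0,32],[0,0,-1,0,0,0,45],[0,0,-1,0,0,0,45],[0,0,0,0,0,0,45]]
  ]
}}

```text
time_s: 14.75
ee_pos: [0.4788, -0.3858, 0.1372]
tcp_rot: [[0.899, -0.439, 0.006], [-0.439, -0.899, -0.007], [0.008, 0.003, -1.0]]
wrist_force: [-0.1, -0.6, 0.2]
gripper_width: 0.0448
```

```bash
python3 - <<'E'
from h import *
delta([0.476,.017,.12],-6)
save(cam("wrist"),"w10",None,1.2)
E
```

```text
t 14.75 pos [ 0.4788 -0.3858  0.1372] yaw -26.01 w 44.8 F [-0.1 -0.6  0.2]
delta units (shift before turn) [ -7.17 -14.43   0.58]
turn units about tool z -3.34
delta units (after turn) [ -1.79 -16.01   0.69]
```

View pics/w10.png

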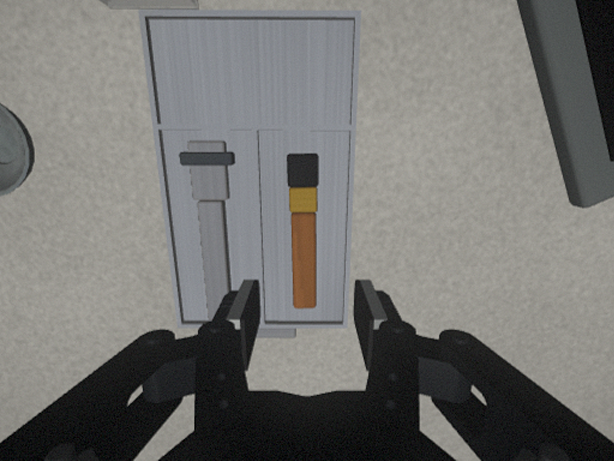

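>>> {"fn": "carry_out", "kwargs": {
  "commands": [
    [[0,-0.5,0,0,0,-0.9,45],[0,0,0,0,0,-0.9,45],[0,0,0,0,0,-0.8,45],[0,0,0,0,0,-0.74,45],[-0.2,-1,0,0,0,0,45],[-0.2,-1,0,0,0,0,45],[-0.2,-1,0,0,0,0,45],[-0.2,-1,0,0,0,0,45],[-0.2,-1,0,0,0,0,45],[-0.2,-1,0,0,0,0,45],[-0.2,-1,0,0,0,0,45],[-0.2,-1,0,0,0,0,45],[-0.2,-1,0,0,0,0,45],[0,-1,0,0,0,0,45],[0,-1,0,0,0,0,45],[0,-1,0,0,0,0,45],[0,-1,0,0,0,0,45],[0,-1,0.5,0,0,0,45],[0,-1,0,0,0,0,45],[0,-0.5,0,0,0,0,45]]
  ]
}}

```text
time_s: 16.8
ee_pos: [0.4767, 0.0195, 0.1181]
tcp_rot: [[0.995, -0.103, -0.003], [-0.103, -0.995, 0.001], [-0.003, -0.001, -1.0]]
wrist_force: [0.3, 0.1, -0.4]
gripper_width: 0.045
```

>>> {"fn": "carry_out", "kwargs": {
  "commands": [
    [[0,0,0,0,0,0,45],[0,0,0,0,0,0,45]]
  ]
}}

```text
time_s: 17.0
ee_pos: [0.4778, 0.0173, 0.1192]
tcp_rot: [[0.995, -0.103, -0.0], [-0.103, -0.995, -0.0], [-0.0, 0.0, -1.0]]
wrist_force: [-0.3, -0.4, 0.0]
gripper_width: 0.0451
```

```bash
python3 - <<'E'
from h import *
delta([0.476,.017,.017],-6)
save(cam("wrist"),"w11",None,1.5)
E
```

```text
t 17.0 pos [0.4778 0.0173 0.1192] yaw -5.93 w 45.1 F [-0.3 -0.4  0. ]
delta units (shift before turn) [-0.07  0.02  4.09]
turn units about tool z 0.01
delta units (after turn) [-0.07  0.02  4.09]
```

View pics/w11.png

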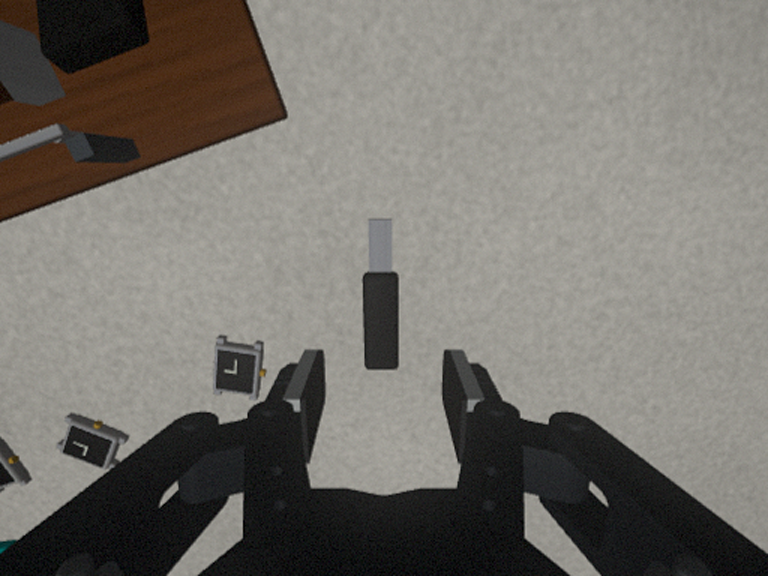

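```bash
python3 - <<'E'
from h import *
tool("w11",[(381,272,.012),(381,369,.012),(380,219,.004)])
E
```

```text
[[ 0.59 -0.08  4.29]
 [-1.96 -0.08  4.29]
 [ 1.8  -0.11  4.61]]
```

>>> {"fn": "carry_out", "kwargs": {
  "commands": [
    [[-0.26,-0.08,1,0,0,0,45],[0,0,1,0,0,0,45],[0,0,1,0,0,0,45],[0,0,0.8,0,0,0,45],[0,0,0.3,0,0,0,45],[0,0,0,0,0,0,45],[0,0,0,0,0,0,10],[0,0,0,0,0,0,10],[0,0,0,0,0,0,10],[0,0,0,0,0,0,10],[0,0,0,0,0,0,10]]
  ]
}}

```text
time_s: 18.15
ee_pos: [0.4728, 0.02, 0.0182]
tcp_rot: [[0.995, -0.104, 0.003], [-0.104, -0.995, -0.001], [0.003, 0.001, -1.0]]
wrist_force: [-0.3, -1.8, 6.3]
gripper_width: 0.0198
```

```bash
python3 - <<'E'
from h import *
delta([.602,-.402,.1],64)
delta([.602,-.402,.1],-116)
E
```

```text
t 18.15 pos [0.4728 0.02   0.0182] yaw -5.96 w 19.8 F [-0.3 -1.8  6.3]
delta units (shift before turn) [ 6.9  16.26 -3.24]
turn units about tool z -11.66
delta units (after turn) [-12.91  12.04  -3.27]
t 18.15 pos [0.4728 0.02   0.0182] yaw -5.96 w 19.8 F [-0.3 -1.8  6.3]
delta units (shift before turn) [ 6.9  16.26 -3.24]
turn units about tool z 18.34
delta units (after turn) [ 12.91 -12.04  -3.27]
```

>>> {"fn": "carry_out", "kwargs": {
  "commands": [
    [[0,0,-0.5,0,0,0,10],[0,0,-1,0,0,-0.7,10],[0,0,-1,0,0,-1,10],[0,0,-1,0,0,-1,10],[0,0,-0.5,0,0,-1,10],[0,0,0,0,0,-1,10],[0,0,0,0,0,-1,10],[0,0,0,0,0,-1,10],[0,0,0,0,0,-1,10],[0,0,0,0,0,-1,10],[0,0,0,0,0,-1,10],[0,0,0,0,0,-1,10],[0,0,0,0,0,-0.96,10],[0,0,0,0,0,0,10],[0,0,0,0,0,0,10]]
  ]
}}

```text
time_s: 19.65
ee_pos: [0.4716, 0.0205, 0.1174]
tcp_rot: [[0.441, 0.898, 0.001], [0.898, -0.441, -0.0], [0.0, 0.001, -1.0]]
wrist_force: [0.8, -0.6, -0.3]
gripper_width: 0.0197
```

```bash
python3 - <<'E'
from h import *
delta([.599,-.407,.1],64)
E
```

```text
t 19.65 pos [0.4716 0.0205 0.1174] yaw 63.84 w 19.7 F [ 0.8 -0.6 -0.3]
delta units (shift before turn) [-13.1   12.11   0.7 ]
turn units about tool z -0.03
delta units (after turn) [-13.14  12.07   0.7 ]
```

>>> {"fn": "carry_out", "kwargs": {
  "commands": [
    [[-1,0.95,0,0,0,0,10],[-1,0.95,0,0,0,0,10],[-1,0.95,0,0,0,0,10],[-1,0.95,0,0,0,0,10],[-1,0.95,0,0,0,0,10],[-1,0.95,0,0,0,0,10],[-1,0.95,0,0,0,0,10],[-1,0.95,0,0,0,0,10],[-1,0.95,0,0,0,0,10],[-1,0.95,0,0,0,0,10],[-1,0.95,0,0,0,0,10],[-0.9,0.8,0,0,0,0,10],[-0.7,0.5,0,0,0,0,10],[-0.52,0.3,0,0,0,-0.03,10],[0,0,0,0,0,0,10],[0,0,0,0,0,0,10]]
  ]
}}

```text
time_s: 21.25
ee_pos: [0.5982, -0.4057, 0.1165]
tcp_rot: [[0.437, 0.9, -0.001], [0.9, -0.437, 0.001], [0.001, -0.001, -1.0]]
wrist_force: [-1.5, 0.3, -1.6]
gripper_width: 0.0197
```

```bash
python3 - <<'E'
from h import *
delta([.599,-.407,.022],64)
save(cam("wrist"),"w12",None,1.5)
E
```

```text
t 21.25 pos [ 0.5982 -0.4057  0.1165] yaw 64.12 w 19.7 F [-1.5  0.3 -1.6]
delta units (shift before turn) [-0.03  0.06  3.78]
turn units about tool z 0.02
delta units (after turn) [-0.03  0.05  3.78]
```

View pics/w12.png

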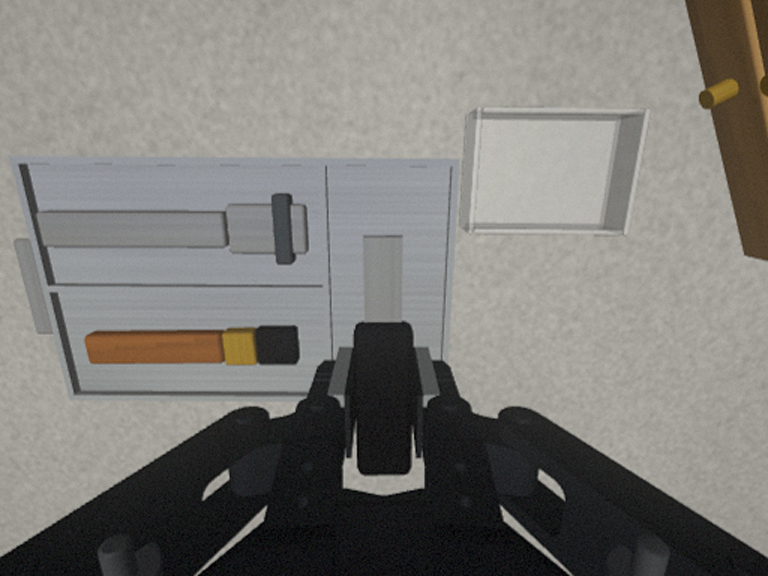

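```bash
python3 - <<'E'
from h import *
tool("w12",[(330,330),(445,330),(327,167),(452,167)],.010);tool("w12",[(384,322),(384,236)],.11)
E
```

```text
[[-0.85 -1.34  4.26]
 [-0.85  1.49  4.26]
 [ 2.99 -1.26  4.26]
 [ 2.99  1.48  4.26]]
[[ 0.89 -0.02  0.26]
 [ 2.1  -0.02  0.26]]
```

>>> {"fn": "carry_out", "kwargs": {
  "commands": [
    [[-0.08,0.09,0.9,0,0,0,10],[0,0,1,0,0,0,10],[0,0,1,0,0,0,10],[0,0,0.6,0,0,0,10],[0,0,0.25,0,0,0,10],[0,0,0,0,0,0,10],[0,0,0,0,0,0,32],[0,0,0,0,0,0,32],[0,0,0,0,0,0,32],[0,0,-0.4,0,0,0,32],[0,0,-1,0,0,0,32],[0,0,-1,0,0,0,32],[0,0,-1,0,0,0,45],[0,0,-1,0,0,0,45],[0,0,-1,0,0,0,45],[0,0,0,0,0,0,45]]
  ]
}}

```text
time_s: 22.9
ee_pos: [0.6018, -0.4113, 0.1644]
tcp_rot: [[0.436, 0.9, 0.007], [0.9, -0.436, -0.006], [-0.003, 0.009, -1.0]]
wrist_force: [1.3, -0.7, 0.7]
gripper_width: 0.0443
```

```bash
python3 - <<'E'
from h import *
delta([.4385,.114,.16],-6)
save(cam("wrist"),"w13",None,1.2)
r=cam("top"); save(r,"tD",(100,130,460,310),2.2)
E
```

```text
t 22.9 pos [ 0.6018 -0.4113  0.1644] yaw 64.17 w 44.3 F [ 1.3 -0.7  0.7]
delta units (shift before turn) [ 16.07 -15.03  -0.  ]
turn units about tool z 11.69
delta units (after turn) [ -8.69 -20.21   0.18]
```

View pics/w13.png

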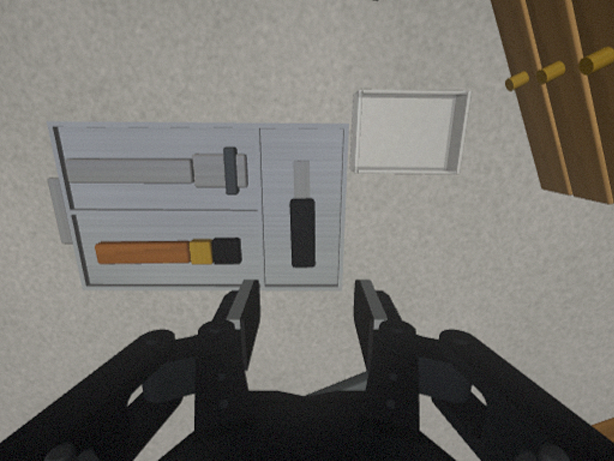

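```bash
python3 - <<'E'
from h import *
delta([.57,.27,.25],12)
E
```

```text
t 23.0 pos [ 0.5999 -0.4096  0.1593] yaw 64.16 w 44.7 F [ 0.9  0.1 -0.5]
delta units (shift before turn) [ 23.94 -12.92  -3.67]
turn units about tool z 8.69
delta units (after turn) [  4.48 -26.84  -3.63]
```

>>> {"fn": "carry_out", "kwargs": {
  "commands": [
    [[0,0,-0.8,0,0,1,45],[0,0,-0.8,0,0,1,45],[0,0,-0.8,0,0,1,45],[0,0,-0.8,0,0,1,45],[0,0,-0.4,0,0,1,45],[0,0,0,0,0,1,45],[0,0,0,0,0,1,45],[0,0,0,0,0,1,45],[0,-1,0,0,0,0.69,45],[0.2,-1,0,0,0,0,45],[0.2,-1,0,0,0,0,45],[0.2,-1,0,0,0,0,45],[0.2,-1,0,0,0,0,45],[0.2,-1,0,0,0,0,45],[0.2,-1,0,0,0,0,45],[0.2,-1,0,0,0,0,45],[0.2,-1,0,0,0,0,45],[0.2,-1,0,0,0,0,45],[0.2,-1,0,0,0,0,45],[0.2,-1,0,0,0,0,45]]
  ]
}}

```text
time_s: 25.0
ee_pos: [0.5882, -0.1035, 0.2461]
tcp_rot: [[0.978, 0.208, -0.003], [0.208, -0.978, 0.001], [-0.003, -0.002, -1.0]]
wrist_force: [0.5, -0.4, 0.6]
gripper_width: 0.0452
```

>>> {"fn": "carry_out", "kwargs": {
  "commands": [
    [[0.2,-1,0,0,0,0,45],[0.2,-1,0,0,0,0,45],[0.2,-1,0,0,0,0,45],[0.2,-1,0,0,0,0,45],[0.2,-1,0,0,0,0,45],[0.2,-1,0,0,0,0,45],[0.2,-1,0,0,0,0,45],[0.2,-1,0,0,0,0,45],[0.2,-1,0,0,0,0,45],[0.2,-1,0,0,0,0,45],[0.2,-1,0,0,0,0,45],[0,-1,0,0,0,0,45],[0,-1,0,0,0,0,45],[0,-0.8,0,0,0,0,45],[0,-0.5,0,0,0,0,45],[0,0,0,0,0,0,45],[0,0,0,0,0,0,45],[0,0,0,0,0,0,45]]
  ]
}}

```text
time_s: 26.8
ee_pos: [0.5687, 0.2553, 0.2477]
tcp_rot: [[0.978, 0.207, -0.0], [0.207, -0.978, -0.0], [-0.001, 0.0, -1.0]]
wrist_force: [0.6, -0.2, 0.1]
gripper_width: 0.0448
```

```bash
python3 - <<'E'
from h import *
delta([.57,.27,.25],12)
save(cam("wrist"),"r1",None,1.5)
E
```

```text
t 26.8 pos [0.5687 0.2553 0.2477] yaw 11.97 w 44.8 F [ 0.6 -0.2  0.1]
delta units (shift before turn) [ 0.17 -0.56 -0.09]
turn units about tool z -0.0
delta units (after turn) [ 0.18 -0.56 -0.09]
```

View pics/r1.png

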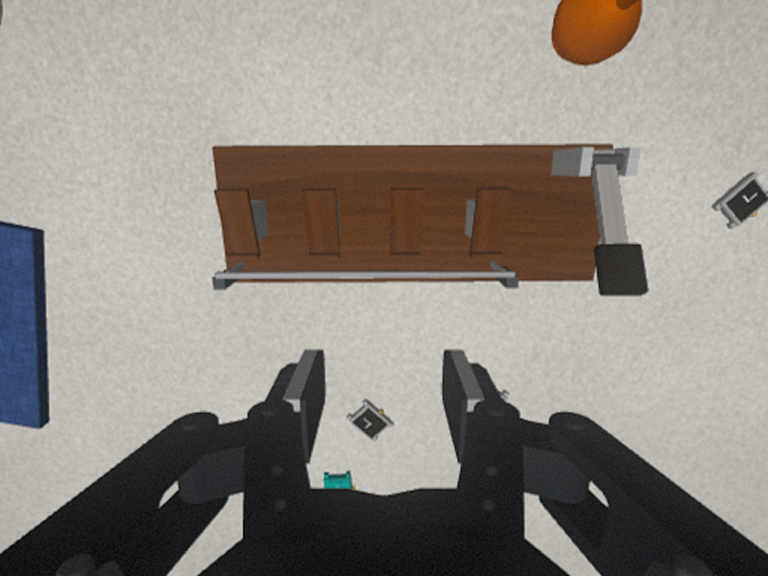

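```bash
python3 - <<'E'
import cv2,numpy as np
i=cv2.imread("pics/r1.png")[130:310,200:660]
cv2.imwrite("pics/r1z.png",cv2.resize(i,None,fx=1.7,fy=1.7,interpolation=cv2.INTER_CUBIC))
E
```

```text
(no output)
```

View pics/r1z.png

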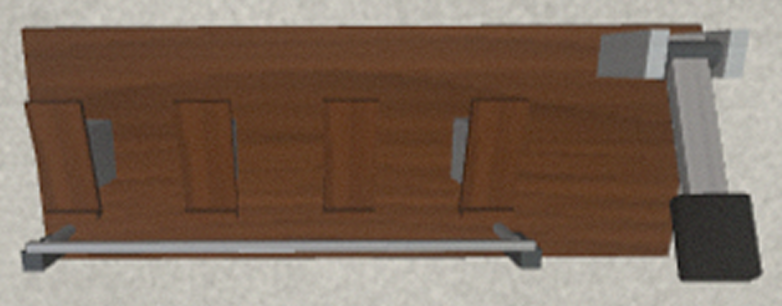

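```bash
cat > fit.py <<'E'
from h import *
from scipy.optimize import least_squares
ys=[.096,.032,-.032,-.096]
s=np.sin(np.radians(15));c=np.cos(np.radians(15))
def seat(x,y,k,z=0): return [x*c-z*s, y+k, .065+x*s+z*c]
px=[(27,102),(82,101),(176,101),(229,101),(325,99),(377,99),(473,99),(527,99),(22,29),(668,255),(702,24)]
L=[seat(.027,sg*.012,k) for k in ys for sg in (1,-1)]+[[.06,.13,.012],[-.06,-.21,.012],[.06,-.21,.012]]
px=(np.array(px)+.5)/1.7-.5+[200,130]; L=np.array(L)
def W(p,L):
    a=p[2]; R=np.array([[np.cos(a),-np.sin(a),0],[np.sin(a),np.cos(a),0],[0,0,1]]); return np.asarray(L)@R.T+[p[0],p[1],0]
f=lambda p:(proj("r1",W(p,L))-px).ravel()
r=least_squares(f,[.6,.274,.21],loss="soft_l1")
if __name__=="__main__":
    print(r.x,np.degrees(r.x[2])); print(f(r.x).reshape(-1,2).round(1))
    lo=[seat(-.027,sg*.012,k) for k in ys for sg in (1,-1)]; print("lower ends",((proj("r1",W(r.x,lo))-[200,130])*1.7).round(0).tolist())
    lo=[seat(-.023,sg*.012,k) for k in ys for sg in (1,-1)]; print("lip inner",((proj("r1",W(r.x,lo))-[200,130])*1.7).round(0).tolist())
    lo=[seat(-.027,sg*.012,k,.005) for k in ys for sg in (1,-1)]; print("lip top outer",((proj("r1",W(r.x,lo))-[200,130])*1.7).round(0).tolist())
    print("rests",W(r.x,[[0,-.096,.065],[0,-.032,.065],[0,.032,.065],[0,.096,.065]]))
E
python3 fit.py
```

```text
[0.59843928 0.27734957 0.21494889] 12.315664163674445
[[-2.8  0. ]
 [-1.9  0.4]
 [-1.8  0.1]
 [ 0.2 -0.1]
 [-0.8  0.7]
 [ 1.8  0.6]
 [ 0.8  0.2]
 [ 2.3  0. ]
 [-2.6 -2. ]
 [ 2.1  1. ]
 [ 2.8 -1.4]]
lower ends [[48.0, 216.0], [100.0, 215.0], [185.0, 215.0], [237.0, 215.0], [323.0, 214.0], [374.0, 214.0], [460.0, 213.0], [512.0, 213.0]]
lip inner [[46.0, 208.0], [98.0, 208.0], [185.0, 207.0], [236.0, 207.0], [323.0, 206.0], [375.0, 206.0], [461.0, 206.0], [513.0, 205.0]]
lip top outer [[45.0, 221.0], [97.0, 220.0], [184.0, 220.0], [236.0, 219.0], [323.0, 219.0], [375.0, 219.0], [462.0, 218.0], [514.0, 218.0]]
rests [[0.61891584 0.18355878 0.065     ]
 [0.6052648  0.24608597 0.065     ]
 [0.59161376 0.30861316 0.065     ]
 [0.57796272 0.37114035 0.065     ]]
```

```bash
python3 - <<'E'
from h import *
np.set_printoptions(precision=4,suppress=True)
print(w("r1",[(369,420)],.01))
delta([.392,.2245,.13],58)
E
```

```text
[[0.3946 0.2338 0.01  ]]
t 26.85 pos [0.5687 0.2553 0.2479] yaw 11.96 w 45.0 F [-0.6  0.9  0. ]
delta units (shift before turn) [-7.17 -0.26  4.72]
turn units about tool z -7.67
delta units (after turn) [-4.79 -5.34  4.71]
```

```bash
cat > fit2.py <<'E'
from fit import *
d=np.load("pics/r1.npz")
def pj(P,fs,dz):
    q=(d["E"][:3,:3]@np.asarray(P).T+d["E"][:3,3:]).T; q=q+[0,0,dz]
    K=d["K"].copy(); K[0,0]*=fs; K[1,1]*=fs
    q=q@K.T; q=q[:,:2]/q[:,2:]; return (q+.5)*1.5-.5
g=lambda v:(pj(W(v,L),v[3],0)-px).ravel()
r2=least_squares(g,[.6,.274,.21,1],loss="soft_l1",x_scale=[.1,.1,.1,.01]); print(r2.x,np.degrees(r2.x[2])); print(g(r2.x).reshape(-1,2).round(1))
print(W(r2.x[:3],[[0,-.096,.065],[0,-.032,.065],[0,.032,.065],[0,.096,.065]]))
E
python3 fit2.py
```

```text
[0.59959689 0.27743441 0.21547857 0.98505377] 12.346012495996534
[[-0.3  0. ]
 [ 0.2  0.4]
 [-0.5  0. ]
 [ 1.1 -0.2]
 [-0.7  0.7]
 [ 1.5  0.5]
 [-0.3  0.1]
 [ 0.7 -0.1]
 [-0.1 -1.1]
 [-0.7 -0.1]
 [-0.2 -0.7]]
[[0.62012313 0.18365449 0.065     ]
 [0.60643897 0.24617444 0.065     ]
 [0.59275481 0.30869438 0.065     ]
 [0.57907065 0.37121433 0.065     ]]
```

```bash
sed -i 's|"""pixel in saved (scaled) picture -> world on plane z"""|pass|; s|R=d\["E"\]\[:3,:3\]; t=|K=d["K"].copy(); sc=.985 if K[0,0]<300 else 1.; K[0,0]*=sc; K[1,1]*=sc; R=d["E"][:3,:3]; t=|; s|np.linalg.solve(d\["K"\],|np.linalg.solve(K,|' h.py; python3 - <<'E'
from h import *
np.set_printoptions(precision=4,suppress=True)
print(w("r1",[(369,420)],.01),w("w1",[(139,208),(43,266)],.01),w("w2",[(257,79),(152,349),(67,397)],.01),w("w11",[(239,368),(90,441)],.01))
delta([.394,.230,.13],58)
E
```

```text
[[0.3922 0.2336 0.01  ]] [[0.4376 0.1168 0.01  ]
 [0.3925 0.2302 0.01  ]] [[ 0.6823 -0.0492  0.01  ]
 [ 0.438   0.118   0.01  ]
 [ 0.3919  0.2295  0.01  ]] [[0.438  0.1165 0.01  ]
 [0.3935 0.2308 0.01  ]]
t 26.85 pos [0.5687 0.2553 0.2479] yaw 11.96 w 45.0 F [-0.6  0.9  0. ]
delta units (shift before turn) [-7.05 -0.46  4.72]
turn units about tool z -7.67
delta units (after turn) [-4.56 -5.39  4.71]
```

>>> {"fn": "carry_out", "kwargs": {
  "commands": [
    [[0,0,0,0,0,-1,50],[0,0,0,0,0,-1,50],[0,0,0,0,0,-1,50],[0,0,0,0,0,-1,50],[0,0,0,0,0,-1,50],[0,0,0,0,0,-1,50],[0,0,0,0,0,-1,50],[0,0,0,0,0,-0.67,50],[-0.9,-1,0.5,0,0,0,50],[-0.9,-1,0.8,0,0,0,50],[-0.9,-1,0.8,0,0,0,50],[-0.9,-1,0.8,0,0,0,50],[-0.7,-1,0.8,0,0,0,50],[-0.26,-0.39,0.8,0,0,0,50],[0,0,0,0,0,0,50],[0,0,0,0,0,0,50]]
  ]
}}

```text
time_s: 28.45
ee_pos: [0.3948, 0.2306, 0.1363]
tcp_rot: [[0.53, 0.848, 0.001], [0.848, -0.53, 0.0], [0.001, 0.001, -1.0]]
wrist_force: [-0.7, 0.2, 1.1]
gripper_width: 0.0498
```

```bash
python3 - <<'E'
from h import *
delta([.394,.230,.02],58)
save(cam("wrist"),"b1",None,1.5)
E
```

```text
t 28.45 pos [0.3948 0.2306 0.1363] yaw 58.01 w 49.8 F [-0.7  0.2  1.1]
delta units (shift before turn) [-0.04 -0.02  4.65]
turn units about tool z 0.0
delta units (after turn) [-0.04 -0.01  4.65]
```

View pics/b1.png

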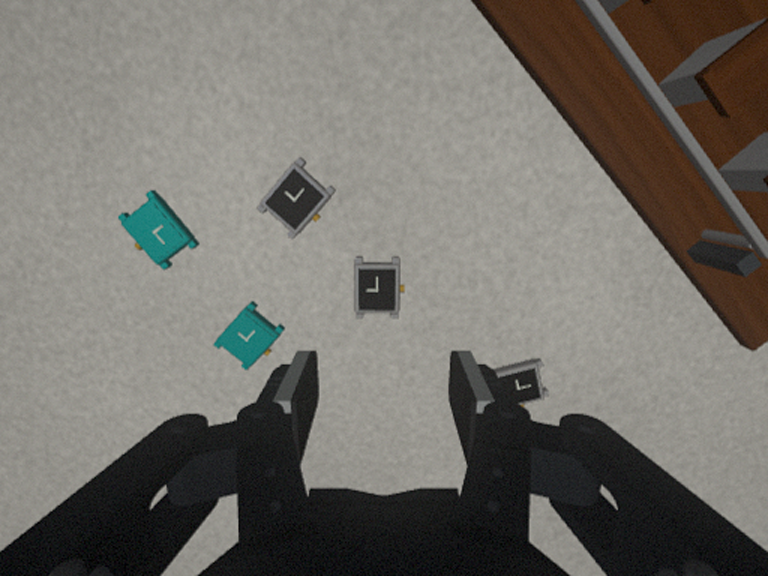

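```bash
python3 - <<'E'
from h import *
np.set_printoptions(precision=4,suppress=True)
print(tool("b1",[(377.5,287.5),(378,256),(377.5,318)],.009)[0])
print(w("b1",[(298,198),(521,382)],.01))
E
```

```text
[[-0.01 -0.22  5.12]
 [ 0.83 -0.2   5.12]
 [-0.87 -0.22  5.11]]
[[0.3912 0.2335 0.009 ]
 [0.4028 0.2513 0.009 ]
 [0.3798 0.2154 0.009 ]]
[[0.3804 0.3083 0.01  ]
 [0.4405 0.1209 0.01  ]]
```

>>> {"fn": "carry_out", "kwargs": {
  "commands": [
    [[-0.02,-0.22,1,0,0,0,50],[0,0,1,0,0,0,50],[0,0,1,0,0,0,50],[0,0,0.9,0,0,0,50],[0,0,0.6,0,0,0,50],[0,0,0.35,0,0,0,50],[0,0,0,0,0,0,50],[0,0,0,0,0,0,20],[0,0,0,0,0,0,20],[0,0,0,0,0,0,20],[0,0,0,0,0,0,20],[0,0,0,0,0,0,20]]
  ]
}}

```text
time_s: 29.7
ee_pos: [0.3903, 0.2337, 0.0156]
tcp_rot: [[0.529, 0.849, 0.003], [0.849, -0.529, 0.001], [0.002, 0.002, -1.0]]
wrist_force: [-0.9, -0.2, 7.5]
gripper_width: 0.028
```

```bash
python3 - <<'E'
from h import *
delta([.5928,.3087,.13],12.35)
save(cam("wrist"),"b2",None,1.5)
E
```

```text
t 29.7 pos [0.3903 0.2337 0.0156] yaw 58.05 w 28.0 F [-0.9 -0.2  7.5]
delta units (shift before turn) [ 6.84  5.3  -4.55]
turn units about tool z 7.62
delta units (after turn) [ 8.55 -1.2  -4.57]
```

View pics/b2.png

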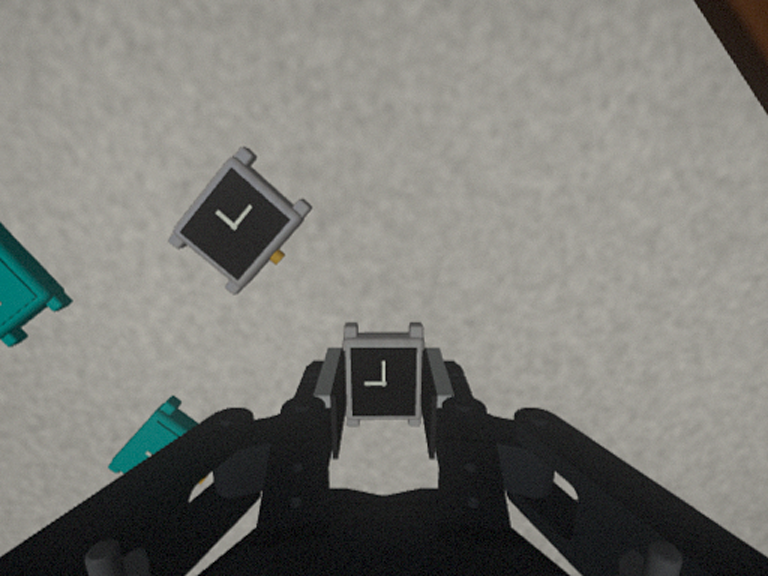

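```bash
python3 - <<'E'
from h import *
tool("b2",[(383,324),(382,425)],.007)
tool("b2",[(383,333),(382,419)],.010)
E
```

```text
[[ 0.84 -0.04  0.35]
 [-0.86 -0.06  0.34]]
[[ 0.74 -0.04  0.23]
 [-0.67 -0.06  0.22]]
```

```bash
cat >> h.py <<'E'
RY=np.radians(12.35); RO=np.array([.5996,.2774,0.])
def rest(k):
    ex=np.array([np.cos(RY),np.sin(RY),0]); ey=np.array([-np.sin(RY),np.cos(RY),0]); a=np.radians(15)
    xs=ex*np.cos(a)+[0,0,np.sin(a)]; n=-ex*np.sin(a)+[0,0,np.cos(a)]
    return RO+ey*(-.096+.064*k)+[0,0,.065], np.stack([xs,-ey,-n],1)
def place(k,x=-.0005,h=.0166,y=0.):
    o=manip.get_obs(); c,R=rest(k); P=c+R@np.array([x,-y,-h])
    T=o["tcp_rot"]; from scipy.spatial.transform import Rotation as Ro
    print("target",P.round(4),"delta now-axes",((P-o["ee_pos"])@T/.025).round(2),"turn u",(np.degrees(Ro.from_matrix(T.T@R).as_rotvec())/6).round(2),"delta target-axes",((P-o["ee_pos"])@R/.025).round(2),"t",o["time_s"],o["ee_pos"].round(4),"w",o["gripper_width"].round(4),o["wrist_force"].round(1))
E
python3 - <<'E'
from h import *
place(2,h=.0666)
delta([.576,.305,.135],12.35)
E
```

```text
Traceback (most recent call last):
  File "h.py", line 50, in place
    print("target",P.round(4),"delta now-axes",((P-o["ee_pos"])@T/.025).round(2),"turn u",(np.degrees(Ro.from_matrix(T.T@R).as_rotvec())/6).round(2),"delta target-axes",((P-o["ee_pos"])@R/.025).round(2),"t",o["time_s"],o["ee_pos"].round(4),"w",o["gripper_width"].round(4),o["wrist_force"].round(1))
                                                                                                                                                                                                                                                    ^^^^^^^^^^^^^^^^^^^^^^^^
AttributeError: 'float' object has no attribute 'round'
```

```bash
sed -i 's/o\["gripper_width"\].round(4)/round(o["gripper_width"],4)/' h.py
python3 - <<'E'
from h import *
place(2,h=.0666)
delta([.576,.305,.135],12.35)
E
```

```text
target [0.5754 0.3049 0.1292] delta now-axes [ 6.34  4.79 -4.52] turn u [-0.99  2.34  7.57] delta target-axes [ 8.75 -1.2  -2.36] t 29.75 [0.3903 0.2337 0.0157] w 0.0281 [-0.5  0.8  7. ]
t 29.75 pos [0.3903 0.2337 0.0157] yaw 58.05 w 28.1 F [-0.5  0.8  7. ]
delta units (shift before turn) [ 6.36  4.8  -4.75]
turn units about tool z 7.62
delta units (after turn) [ 7.87 -1.2  -4.77]
```

>>> {"fn": "carry_out", "kwargs": {
  "commands": [
    [[0,0,-0.5,0,0,0,20],[0,0,-0.8,0,0,0.62,20],[0,0,-0.9,0,0,1,20],[0,0,-0.9,0,0,1,20],[0,0,-0.9,0,0,1,20],[0,0,-0.8,0,0,1,20],[0,0,0,0,0,1,20],[0,0,0,0,0,1,20],[0.5,0,0,0,0,1,20],[1,-0.2,0,0,0,0,20],[1,-0.2,0,0,0,0,20],[1,-0.2,0,0,0,0,20],[1,-0.2,0,0,0,0,20],[1,-0.2,0,0,0,0,20],[1,-0.2,0,0,0,0,20],[0.8,0,0,0,0,0,20],[0.4,0,0,0,0,0,20],[0,0,0,0,0,0,20],[0,0,0,0,0,0,20]]
  ]
}}

```text
time_s: 31.65
ee_pos: [0.5692, 0.3048, 0.1343]
tcp_rot: [[0.977, 0.214, -0.001], [0.214, -0.977, -0.0], [-0.001, 0.0, -1.0]]
wrist_force: [-1.0, 0.3, -0.6]
gripper_width: 0.0281
```

>>> {"fn": "carry_out", "kwargs": {
  "commands": [
    [[0,0,0,0,0.6,0,20],[0,0,0,0,0.7,0,20],[0,0,0,0,0.7,0,20],[0,0,0,0,0.5,0,20],[0,0,0,0,0,0,20],[0,0,0,0,0,0,20]]
  ]
}}

```text
time_s: 32.25
ee_pos: [0.5694, 0.305, 0.1346]
tcp_rot: [[0.944, 0.214, 0.252], [0.207, -0.977, 0.055], [0.258, -0.0, -0.966]]
wrist_force: [0.2, 0.2, -0.9]
gripper_width: 0.0284
```

```bash
python3 - <<'E'
from h import *
place(2)
save(cam("wrist"),"b3",None,1.5)
E
```

```text
target [0.5881 0.3076 0.0809] delta now-axes [0.18 0.06 2.27] turn u [ 0.    0.01 -0.  ] delta target-axes [0.17 0.06 2.27] t 32.25 [0.5694 0.305  0.1346] w 0.0284 [ 0.2  0.2 -0.9]
```

View pics/b3.png

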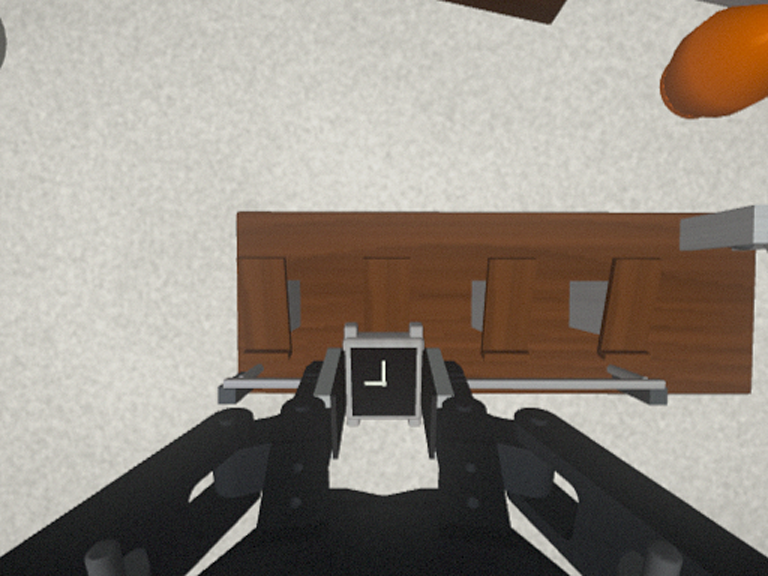

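```bash
cat >> h.py <<'E'
def proj(name,P,fs=.985):
    d=np.load(f"pics/{name}.npz"); P=np.atleast_2d(P); K=d["K"].copy(); K[0,0]*=fs;K[1,1]*=fs
    q=(K@(d["E"][:3,:3]@P.T+d["E"][:3,3:])).T; q=q[:,:2]/q[:,2:]
    return (q-d["off"]+.5)*d["s"]-.5
def showrest(n):
    for k in (3,2,1,0):
        c,R=rest(k); print(k,"upper ends",proj(n,[c+R@[.027,-.012,0],c+R@[.027,.012,0]]).round(1).tolist(),"lip inner",proj(n,[c+R@[-.023,-.012,0],c+R@[-.023,.012,0]]).round(1).tolist())
E
python3 - <<'E'
from h import *
showrest("b3")
import cv2
i=cv2.imread("pics/b3.png")[240:420,220:680]
cv2.imwrite("pics/b3z.png",cv2.resize(i,None,fx=1.7,fy=1.7,interpolation=cv2.INTER_CUBIC))
E
```

```text
3 upper ends [[238.0, 255.6], [285.1, 255.6]] lip inner [[247.6, 345.8], [291.6, 345.8]]
2 upper ends [[363.7, 255.6], [410.8, 255.6]] lip inner [[365.0, 345.8], [409.0, 345.8]]
1 upper ends [[489.4, 255.7], [536.5, 255.7]] lip inner [[482.3, 345.8], [526.3, 345.9]]
0 upper ends [[615.1, 255.7], [662.2, 255.7]] lip inner [[599.6, 345.9], [643.6, 345.9]]
```

View pics/b3z.png

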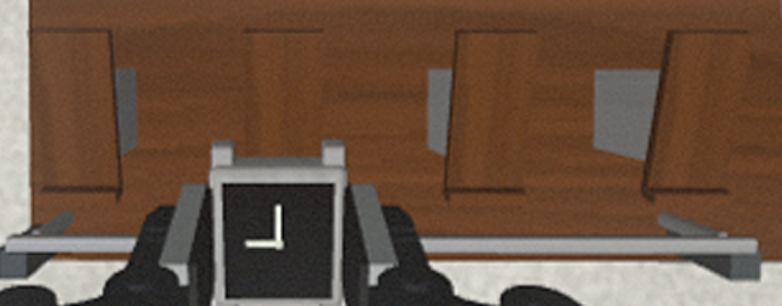

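>>> {"fn": "carry_out", "kwargs": {
  "commands": [
    [[0.16,0.06,0.6,0,0,0,20],[0,0,0.7,0,0,0,20],[0,0,0.5,0,0,0,20],[0,0,0.3,0,0,0,20],[0,0,0,0,0,0,20],[0,0,0,0,0,0,20]]
  ]
}}

```text
time_s: 32.9
ee_pos: [0.5877, 0.3074, 0.0848]
tcp_rot: [[0.944, 0.214, 0.253], [0.206, -0.977, 0.055], [0.259, -0.0, -0.966]]
wrist_force: [-0.4, 0.9, 0.2]
gripper_width: 0.0283
```

```bash
python3 - <<'E'
from h import *
place(2)
save(cam("wrist"),"b4",None,1.5)
save(cam("scene"),"s4",(240,220,440,330),4)
E
```

```text
target [0.5881 0.3076 0.0809] delta now-axes [-0.02 -0.01  0.16] turn u [ 0.  0. -0.] delta target-axes [-0.02 -0.01  0.16] t 32.9 [0.5877 0.3074 0.0848] w 0.0283 [-0.4  0.9  0.2]
```

View pics/b4.png

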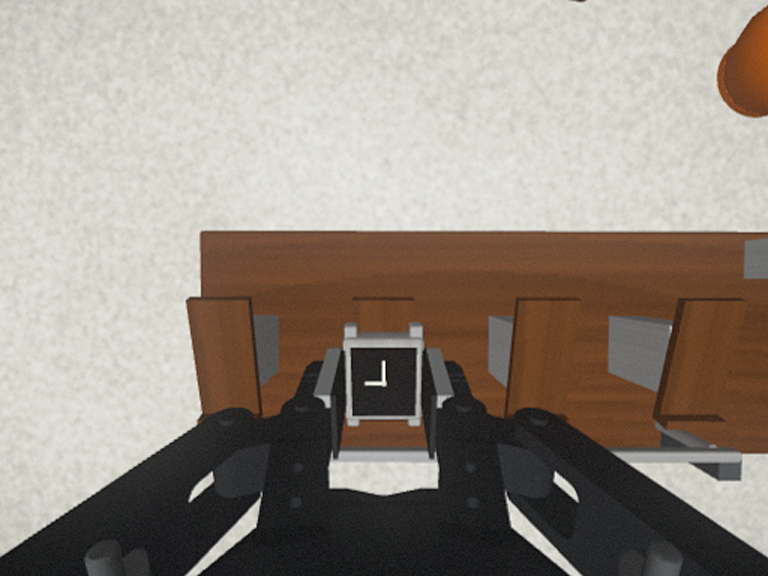

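View pics/s4.png

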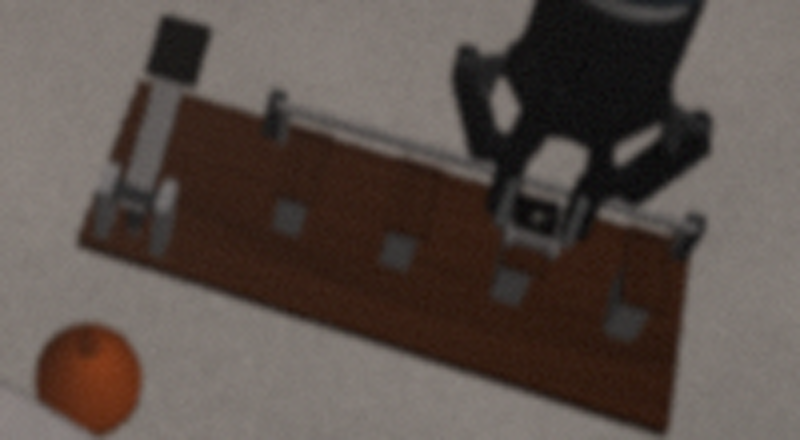

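```bash
python3 - <<'E'
from h import *
showrest("b4")
E
```

```text
3 upper ends [[187.9, 295.6], [250.0, 295.6]] lip inner [[204.5, 408.7], [261.3, 408.7]]
2 upper ends [[353.5, 295.6], [415.6, 295.6]] lip inner [[356.0, 408.7], [412.8, 408.7]]
1 upper ends [[519.1, 295.6], [581.1, 295.6]] lip inner [[507.4, 408.6], [564.2, 408.6]]
0 upper ends [[684.6, 295.7], [746.6, 295.7]] lip inner [[658.8, 408.6], [715.6, 408.6]]
```

>>> {"fn": "carry_out", "kwargs": {
  "commands": [
    [[0,0,0.1,0,0,0,20],[0,0,0.1,0,0,0,20],[0,0,0,0,0,0,20],[0,0,0,0,0,0,20]]
  ]
}}

```text
time_s: 33.4
ee_pos: [0.5891, 0.3078, 0.0805]
tcp_rot: [[0.943, 0.214, 0.254], [0.206, -0.977, 0.056], [0.26, -0.0, -0.966]]
wrist_force: [-2.7, -0.5, 4.7]
gripper_width: 0.0282
```

```bash
python3 - <<'E'
from h import *
place(2)
E
```

```text
target [0.5881 0.3076 0.0809] delta now-axes [-0.04 -0.   -0.03] turn u [ 0.   -0.01 -0.  ] delta target-axes [-0.04 -0.   -0.03] t 33.4 [0.5891 0.3078 0.0805] w 0.0282 [-2.7 -0.5  4.7]
```

>>> {"fn": "carry_out", "kwargs": {
  "commands": [
    [[0,0,-0.03,0,0,0,20],[0,0,0,0,0,0,30],[0,0,0,0,0,0,35],[0,0,0,0,0,0,38],[0,0,0,0,0,0,38],[0,0,-0.4,0,0,0,38],[0,0,-0.8,0,0,0,38],[0,0,-1,0,0,0,45],[0,0,-1,0,0,0,45],[0,0,0,0,0,0,45],[0,0,0,0,0,0,45]]
  ]
}}

```text
time_s: 34.5
ee_pos: [0.5687, 0.3033, 0.159]
tcp_rot: [[0.943, 0.214, 0.255], [0.206, -0.977, 0.056], [0.261, -0.0, -0.965]]
wrist_force: [0.7, 0.4, -0.5]
gripper_width: 0.0454
```

```bash
python3 - <<'E'
from h import *
save(cam("wrist"),"b5",None,1.5)
showrest("b5")
place(2)
E
```

```text
3 upper ends [[250.9, 256.9], [293.0, 256.9]] lip inner [[258.7, 338.1], [298.4, 338.1]]
2 upper ends [[363.2, 256.9], [405.3, 257.0]] lip inner [[364.4, 338.1], [404.0, 338.1]]
1 upper ends [[475.4, 257.0], [517.5, 257.0]] lip inner [[470.0, 338.1], [509.5, 338.1]]
0 upper ends [[587.6, 257.0], [629.7, 257.0]] lip inner [[575.5, 338.1], [615.1, 338.1]]
target [0.5881 0.3076 0.0809] delta now-axes [-0.   -0.01  3.18] turn u [ 0.  0. -0.] delta target-axes [-0.   -0.01  3.18] t 34.55 [0.5681 0.303  0.1577] w 0.0447 [-0.1 -0.5 -0.4]
```

View pics/b5.png

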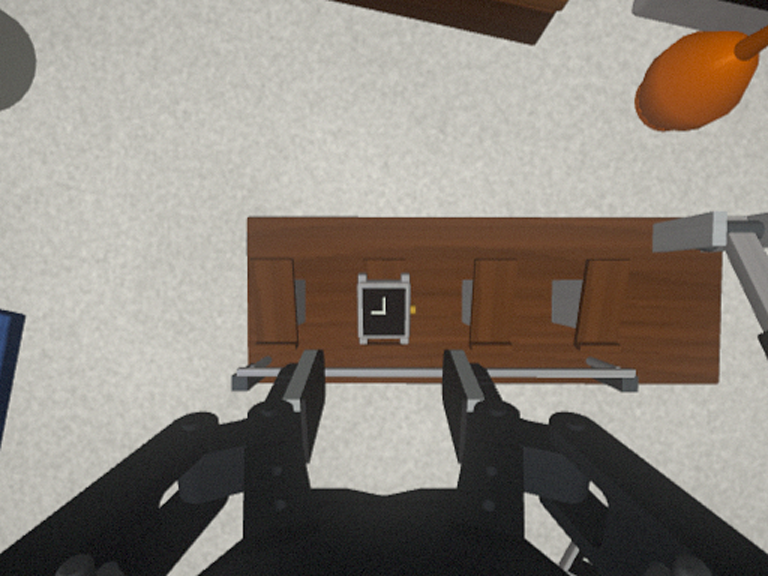

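```bash
python3 - <<'E'
from h import *
delta([.381,.308,.135],18)
E
```

```text
t 34.55 pos [0.5681 0.303  0.1577] yaw 12.33 w 44.7 F [-0.1 -0.5 -0.4]
delta units (shift before turn) [-7.26 -1.79 -1.  ]
turn units about tool z -0.95
delta units (after turn) [-7.06 -2.5   0.91]
```

>>> {"fn": "carry_out", "kwargs": {
  "commands": [
    [[0,0,0,0,-0.6,0,50],[0,0,0,0,-0.7,0,50],[0,0,0,0,-0.7,0,50],[0,0,0,0,-0.5,0,50],[0,0,0,0,0,-0.95,50],[-1,-0.35,0,0,0,0,50],[-1,-0.35,0,0,0,0,50],[-1,-0.35,0,0,0,0,50],[-1,-0.35,0,0,0,0,50],[-1,-0.35,0,0,0,0,50],[-1,-0.35,0.3,0,0,0,50],[-0.7,-0.3,0.4,0,0,0,50],[-0.36,-0.1,0.2,0,0,0,50],[0,0,0,0,0,0,50],[0,0,0,0,0,0,50]]
  ]
}}

```text
time_s: 36.05
ee_pos: [0.3819, 0.3079, 0.1353]
tcp_rot: [[0.951, 0.309, 0.0], [0.309, -0.951, -0.0], [0.0, 0.0, -1.0]]
wrist_force: [-0.8, -0.4, 0.1]
gripper_width: 0.0501
```

```bash
python3 - <<'E'
from h import *
delta([.381,.308,.015],18)
save(cam("wrist"),"c1",None,1.5)
E
```

```text
t 36.05 pos [0.3819 0.3079 0.1353] yaw 18.02 w 50.1 F [-0.8 -0.4  0.1]
delta units (shift before turn) [-0.04 -0.01  4.81]
turn units about tool z 0.0
delta units (after turn) [-0.03 -0.01  4.81]
```

View pics/c1.png

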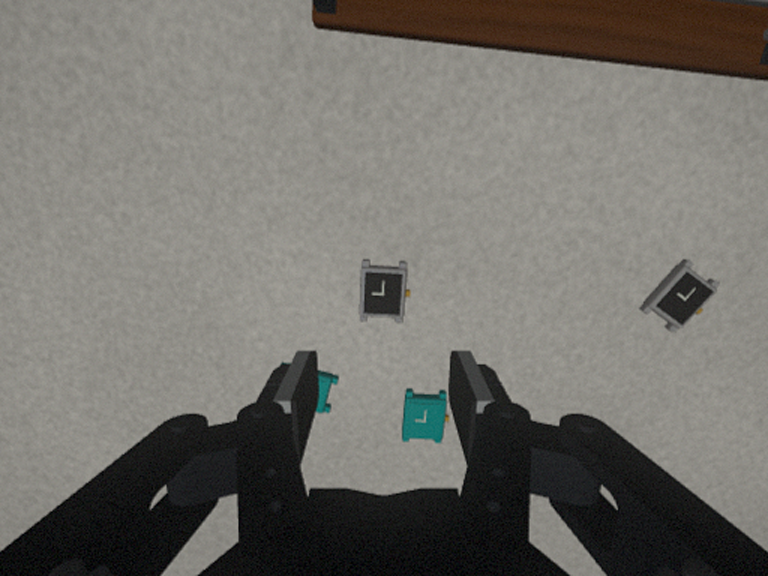

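```bash
python3 - <<'E'
from h import *
tool("c1",[(384,291),(385,262),(382.5,320),(425,389),(330,373)],.009)
E
```

```text
[[-0.11 -0.01  5.06]
 [ 0.67  0.02  5.07]
 [-0.93 -0.05  5.06]
 [-3.02  1.16  5.06]
 [-2.52 -1.52  5.06]]
```

>>> {"fn": "carry_out", "kwargs": {
  "commands": [
    [[-0.13,-0.01,1,0,0,0.4,50],[0,0,1,0,0,0,50],[0,0,1,0,0,0,50],[0,0,0.9,0,0,0,50],[0,0,0.6,0,0,0,50],[0,0,0.3,0,0,0,50],[0,0,0,0,0,0,50],[0,0,0,0,0,0,20],[0,0,0,0,0,0,20],[0,0,0,0,0,0,20],[0,0,0,0,0,0,20],[0,0,0,0,0,0,20]]
  ]
}}

```text
time_s: 37.3
ee_pos: [0.3792, 0.3077, 0.0165]
tcp_rot: [[0.963, 0.27, 0.003], [0.27, -0.963, 0.001], [0.003, -0.0, -1.0]]
wrist_force: [0.2, -0.7, 7.4]
gripper_width: 0.0279
```

```bash
python3 - <<'E'
from h import *
c,R=rest(3); P=c+R@np.array([0,0,-.0666]); P[0]-=.007; P[2]+=.006
delta(P,12.35)
save(cam("wrist"),"c2",None,1.5)
E
```

```text
t 37.3 pos [0.3792 0.3077 0.0165] yaw 15.63 w 27.9 F [ 0.2 -0.7  7.4]
delta units (shift before turn) [ 7.44 -0.41 -4.73]
turn units about tool z 0.55
delta units (after turn) [ 7.39 -0.83 -4.75]
```

View pics/c2.png

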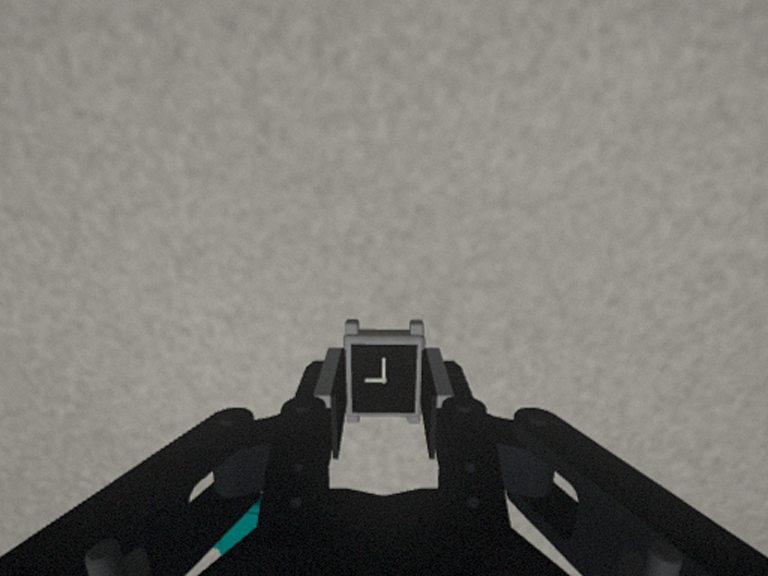

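>>> {"fn": "carry_out", "kwargs": {
  "commands": [
    [[0,0,-0.5,0,0,0,20],[0,0,-0.8,0,0,0.55,20],[0,0,-0.9,0,0,0,20],[0,0,-0.9,0,0,0,20],[0,0,-0.9,0,0,0,20],[0.6,0,-0.75,0,0,0,20],[1,-0.2,0,0,0,0,20],[1,-0.2,0,0,0,0,20],[1,-0.2,0,0,0,0,20],[1,-0.2,0,0,0,0,20],[1,0,0,0,0,0,20],[0.9,0,0,0,0,0,20],[0.8,0,0,0,0.6,0,20],[0,0,0,0,0.7,0,20],[0,0,0,0,0.7,0,20],[0,0,0,0,0.5,0,20],[0,0,0,0,0,0,20],[0,0,0,0,0,0,20]]
  ]
}}

```text
time_s: 39.15
ee_pos: [0.5518, 0.3657, 0.1347]
tcp_rot: [[0.944, 0.214, 0.252], [0.206, -0.977, 0.055], [0.258, -0.0, -0.966]]
wrist_force: [-0.2, 0.5, -1.2]
gripper_width: 0.028
```

```bash
sed -i 's/RO=np.array(\[.5996,.2774,0.\])/RO=np.array([.5986,.2772,0.])/' h.py; python3 - <<'E'
from h import *
place(3,x=-.0005,h=.0175)
save(cam("wrist"),"c3",None,1.5)
showrest("c3")
E
```

```text
target [0.5732 0.3699 0.0818] delta now-axes [0.3  0.02 2.27] turn u [-0.    0.01 -0.  ] delta target-axes [0.29 0.02 2.27] t 39.15 [0.5518 0.3657 0.1347] w 0.028 [-0.2  0.5 -1.2]
3 upper ends [[361.9, 249.5], [409.1, 249.5]] lip inner [[363.3, 340.1], [407.3, 340.1]]
2 upper ends [[487.6, 249.5], [534.7, 249.5]] lip inner [[480.7, 340.1], [524.7, 340.1]]
1 upper ends [[613.3, 249.6], [660.4, 249.6]] lip inner [[598.0, 340.2], [642.0, 340.2]]
0 upper ends [[738.9, 249.6], [786.0, 249.6]] lip inner [[715.3, 340.2], [759.3, 340.2]]
```

View pics/c3.png

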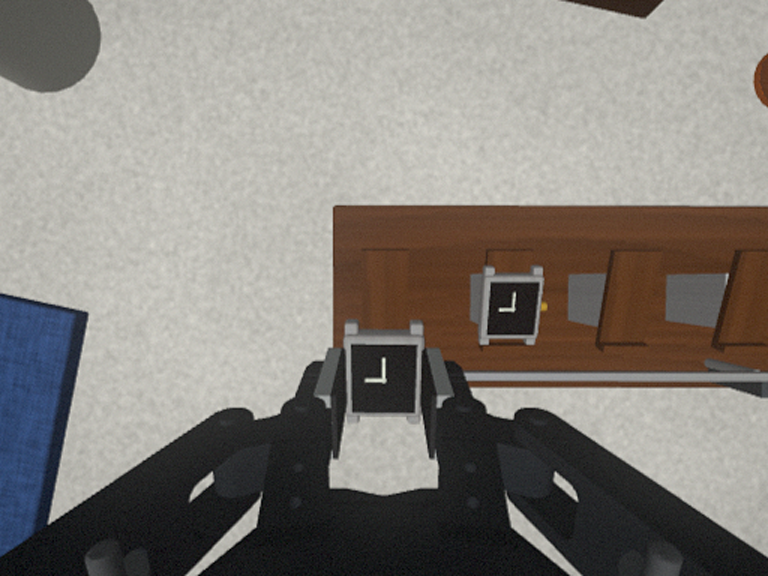

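>>> {"fn": "carry_out", "kwargs": {
  "commands": [
    [[0.27,0.02,0.6,0,0,0,20],[0,0,0.7,0,0,0,20],[0,0,0.5,0,0,0,20],[0,0,0.3,0,0,0,20],[0,0,0.1,0,0,0,20],[0,0,0.05,0,0,0,20],[0,0,0,0,0,0,20],[0,0,0,0,0,0,20]]
  ]
}}

```text
time_s: 40.0
ee_pos: [0.5728, 0.3698, 0.0819]
tcp_rot: [[0.944, 0.214, 0.253], [0.206, -0.977, 0.055], [0.259, -0.0, -0.966]]
wrist_force: [0.1, 0.5, -0.7]
gripper_width: 0.0281
```

```bash
python3 - <<'E'
from h import *
place(3,x=-.0005,h=.0175)
save(cam("wrist"),"c4",None,1.5)
showrest("c4")
E
```

```text
target [0.5732 0.3699 0.0818] delta now-axes [ 0.01 -0.    0.01] turn u [-0. -0. -0.] delta target-axes [ 0.01 -0.    0.01] t 40.0 [0.5728 0.3698 0.0819] w 0.0281 [ 0.1  0.5 -0.7]
3 upper ends [[353.3, 295.6], [416.6, 295.6]] lip inner [[355.9, 410.6], [413.7, 410.6]]
2 upper ends [[522.0, 295.6], [585.3, 295.6]] lip inner [[510.0, 410.6], [567.7, 410.6]]
1 upper ends [[690.7, 295.6], [753.9, 295.6]] lip inner [[664.0, 410.6], [721.7, 410.6]]
0 upper ends [[859.3, 295.7], [922.5, 295.7]] lip inner [[818.0, 410.6], [875.7, 410.6]]
```

View pics/c4.png

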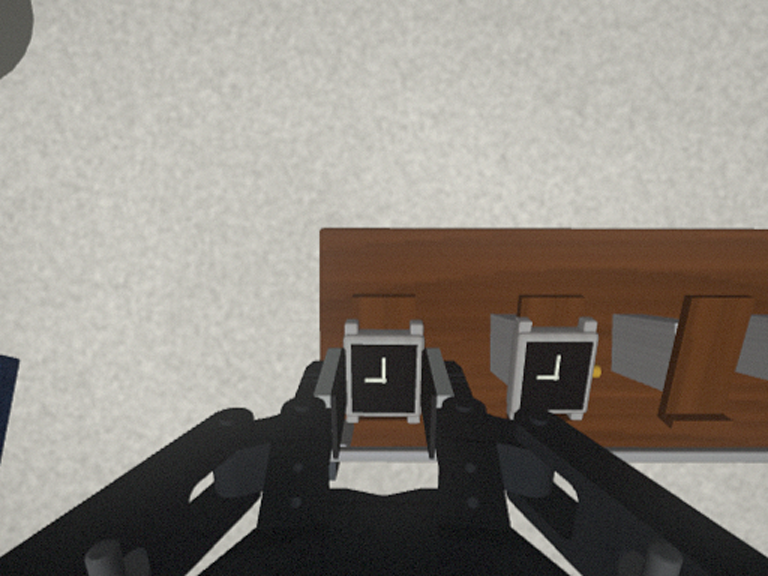

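>>> {"fn": "carry_out", "kwargs": {
  "commands": [
    [[0,0,0.05,0,0,0,20],[0,0,0,0,0,0,20],[0,0,0,0,0,0,30],[0,0,0,0,0,0,35],[0,0,0,0,0,0,38],[0,0,0,0,0,0,38],[0,0,-0.4,0,0,0,38],[0,0,-0.8,0,0,0,38],[0,0,-1,0,0,0,45],[0,0,-1,0,0,0,45],[0,0,0,0,-0.6,0,50],[0,0,0,0,-0.7,0,50],[0,0,0,0,-0.7,0,50],[0,0,0,0,-0.5,0,50],[0,0,0,0,0,0,50]]
  ]
}}

```text
time_s: 41.55
ee_pos: [0.5541, 0.3653, 0.1583]
tcp_rot: [[0.977, 0.213, 0.001], [0.213, -0.977, 0.0], [0.001, -0.0, -1.0]]
wrist_force: [0.0, 0.5, -0.8]
gripper_width: 0.0504
```

```bash
python3 - <<'E'
from h import *
save(cam("wrist"),"c5",None,1.5)
delta([.4385,.1185,.135],-8)
E
```

```text
t 41.6 pos [0.5535 0.3653 0.1579] yaw 12.31 w 49.8 F [ 0.3 -0.5  0. ]
delta units (shift before turn) [-6.6   8.67  0.9 ]
turn units about tool z 3.38
delta units (after turn) [-3.18 10.42  0.92]
```

View pics/c5.png

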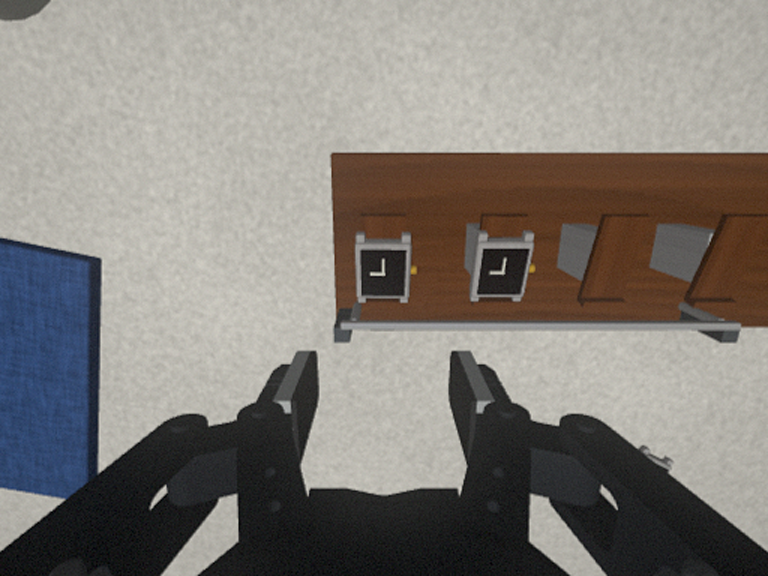

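>>> {"fn": "carry_out", "kwargs": {
  "commands": [
    [[-0.6,0,0,0,0,0,50],[-0.6,0,0,0,0,1,50],[0,0,0,0,0,1,50],[0,0,0,0,0,1,50],[0,0.4,0,0,0,0.38,50],[-0.2,1,0,0,0,0,50],[-0.2,1,0,0,0,0,50],[-0.2,1,0,0,0,0,50],[-0.2,1,0,0,0,0,50],[-0.2,1,0,0,0,0,50],[-0.2,1,0,0,0,0,50],[-0.2,1,0,0,0,0,50],[-0.2,1,0.3,0,0,0,50],[-0.2,1,0.3,0,0,0,50],[-0.2,0.9,0.3,0,0,0,50],[0,0,0,0,0,0,50],[0,0,0,0,0,0,50]]
  ]
}}

```text
time_s: 43.3
ee_pos: [0.4386, 0.1104, 0.1352]
tcp_rot: [[0.99, -0.139, 0.001], [-0.139, -0.99, 0.0], [0.001, -0.0, -1.0]]
wrist_force: [0.8, 0.6, -0.4]
gripper_width: 0.0497
```

```bash
python3 - <<'E'
from h import *
delta([.4385,.1185,.015],-8)
save(cam("wrist"),"d1",None,1.5)
E
```

```text
t 43.3 pos [0.4386 0.1104 0.1352] yaw -7.99 w 49.7 F [ 0.8  0.6 -0.4]
delta units (shift before turn) [-0.05 -0.32  4.81]
turn units about tool z 0.0
delta units (after turn) [-0.05 -0.32  4.81]
```

View pics/d1.png

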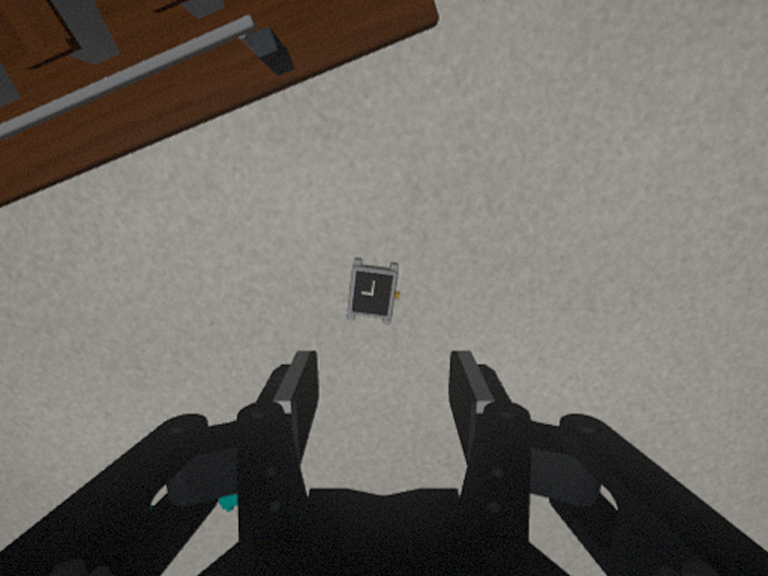

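```bash
python3 - <<'E'
from h import *
tool("d1",[(373,291),(376,261.5),(369.5,320.5)],.009)
E
```

```text
[[-0.12 -0.26  5.06]
 [ 0.68 -0.18  5.06]
 [-0.95 -0.36  5.06]]
```

>>> {"fn": "carry_out", "kwargs": {
  "commands": [
    [[-0.13,-0.27,1,0,0,0,50],[0,0,1,0,0,0.55,50],[0,0,1,0,0,0.5,50],[0,0,0.9,0,0,0,50],[0,0,0.6,0,0,0,50],[0,0,0.3,0,0,0,50],[0,0,0,0,0,0,50],[0,0,0,0,0,0,20],[0,0,0,0,0,0,20],[0,0,0,0,0,0,20],[0,0,0,0,0,0,20],[0,0,0,0,0,0,20]]
  ]
}}

```text
time_s: 44.55
ee_pos: [0.4376, 0.1181, 0.0162]
tcp_rot: [[0.969, -0.246, 0.002], [-0.246, -0.969, 0.0], [0.002, -0.001, -1.0]]
wrist_force: [-1.6, 1.8, 7.0]
gripper_width: 0.028
```

```bash
python3 - <<'E'
from h import *
c,R=rest(1); P=c+R@np.array([0,0,-.0666]); P[0]-=.007; P[2]+=.006
delta(P,12.35)
save(cam("wrist"),"d2",None,1.5)
E
```

```text
t 44.55 pos [0.4376 0.1181 0.0162] yaw -14.25 w 28.0 F [-1.6  1.8  7. ]
delta units (shift before turn) [ 4.37 -6.24 -4.75]
turn units about tool z -4.43
delta units (after turn) [ 6.69 -3.62 -4.76]
```

View pics/d2.png

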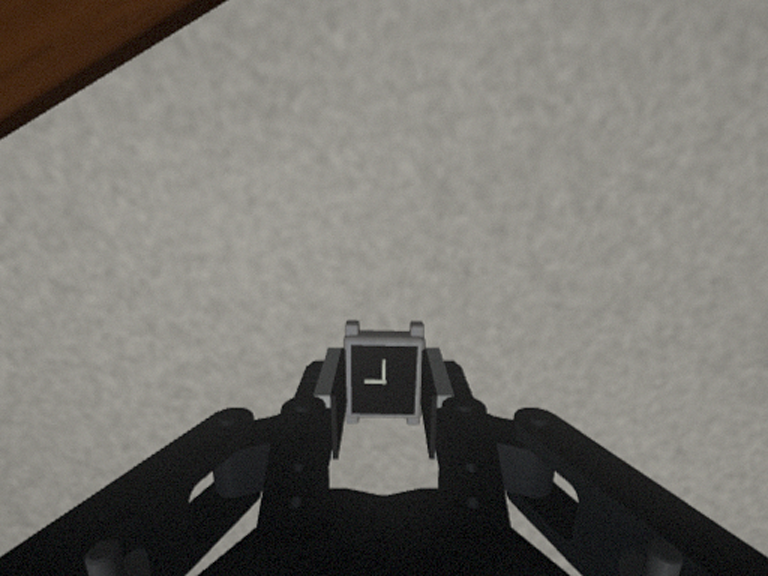

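>>> {"fn": "carry_out", "kwargs": {
  "commands": [
    [[0,0,-0.5,0,0,0,20],[0,0,-0.9,0,0,-0.43,20],[0,0,-0.9,0,0,-1,20],[0,0,-0.9,0,0,-1,20],[0,0,-0.9,0,0,-1,20],[0,-0.5,-0.75,0,0,-1,20],[0.5,-1,0,0,0,0,20],[1,-1,0,0,0,0,20],[1,-0.8,0,0,0,0,20],[1,-0.32,0,0,0,0,20],[1,0,0,0,0,0,20],[1,0,0,0,0,0,20],[0.8,0,0,0,0,0,20],[0.4,0,0,0,0.6,0,20],[0,0,0,0,0.7,0,20],[0,0,0,0,0.7,0,20],[0,0,0,0,0.5,0,20],[0,0,0,0,0,0,20],[0,0,0,0,0,0,20]]
  ]
}}

```text
time_s: 46.5
ee_pos: [0.5821, 0.2422, 0.1372]
tcp_rot: [[0.944, 0.214, 0.253], [0.206, -0.977, 0.055], [0.259, 0.0, -0.966]]
wrist_force: [-0.1, 0.9, -0.9]
gripper_width: 0.0282
```

```bash
python3 - <<'E'
from h import *
place(1,x=-.0005,h=.0172)
save(cam("wrist"),"d3",None,1.5)
showrest("d3")
E
```

```text
target [0.6006 0.2449 0.0815] delta now-axes [0.14 0.05 2.35] turn u [ 0.  0. -0.] delta target-axes [0.14 0.05 2.35] t 46.5 [0.5821 0.2422 0.1372] w 0.0282 [-0.1  0.9 -0.9]
3 upper ends [[115.6, 256.1], [162.1, 256.1]] lip inner [[133.1, 345.3], [176.6, 345.3]]
2 upper ends [[239.7, 256.1], [286.3, 256.1]] lip inner [[249.1, 345.3], [292.6, 345.3]]
1 upper ends [[363.9, 256.2], [410.4, 256.2]] lip inner [[365.1, 345.3], [408.6, 345.3]]
0 upper ends [[488.0, 256.2], [534.5, 256.2]] lip inner [[481.1, 345.3], [524.6, 345.3]]
```

View pics/d3.png

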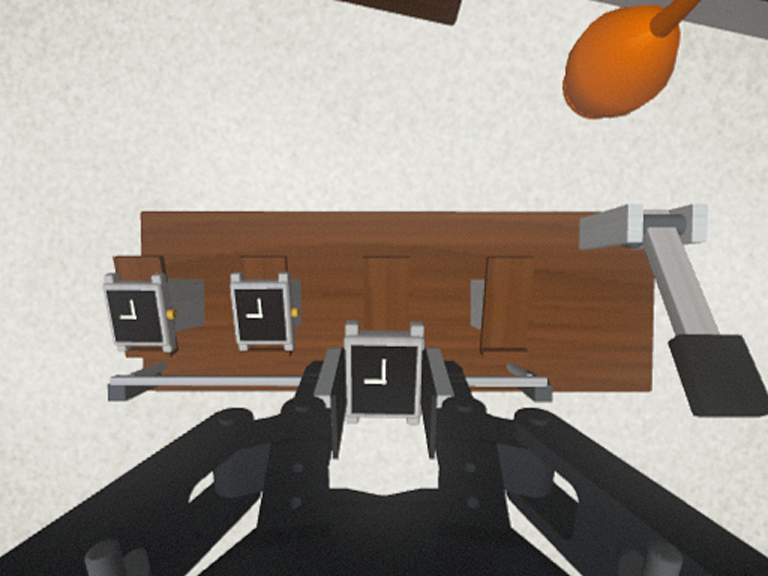

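>>> {"fn": "carry_out", "kwargs": {
  "commands": [
    [[0.12,0.05,0.6,0,0,0,20],[0,0,0.7,0,0,0,20],[0,0,0.5,0,0,0,20],[0,0,0.3,0,0,0,20],[0,0,0.15,0,0,0,20],[0,0,0.1,0,0,0,20],[0,0,0,0,0,0,20],[0,0,0,0,0,0,20]]
  ]
}}

```text
time_s: 47.35
ee_pos: [0.6004, 0.245, 0.0806]
tcp_rot: [[0.943, 0.214, 0.254], [0.206, -0.977, 0.055], [0.259, -0.0, -0.966]]
wrist_force: [-0.1, 0.5, 0.4]
gripper_width: 0.0279
```

```bash
python3 - <<'E'
from h import *
place(1,x=-.0005,h=.0162)
save(cam("wrist"),"d4",None,1.5)
E
```

```text
target [0.6009 0.2449 0.0805] delta now-axes [0.02 0.01 0.01] turn u [ 0.   -0.01 -0.  ] delta target-axes [0.02 0.01 0.01] t 47.35 [0.6004 0.245  0.0806] w 0.0279 [-0.1  0.5  0.4]
```

View pics/d4.png

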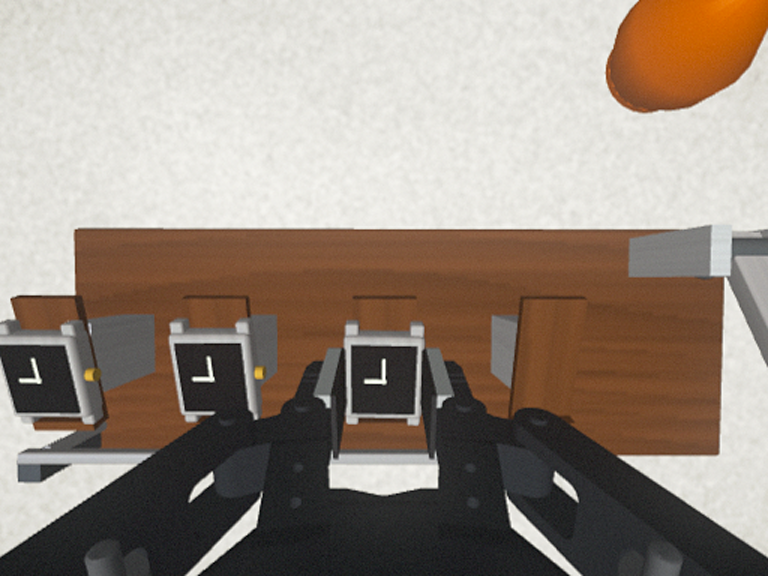

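Watch held at (384,376) in line with its neighbours and centred on the seat (355–414). Release.

>>> {"fn": "carry_out", "kwargs": {
  "commands": [
    [[0,0,0.02,0,0,0,20],[0,0,0,0,0,0,20],[0,0,0,0,0,0,30],[0,0,0,0,0,0,35],[0,0,0,0,0,0,38],[0,0,0,0,0,0,38],[0,0,-0.4,0,0,0,38],[0,0,-0.8,0,0,0,38],[0,0,-1,0,0,0,45],[0,0,-1,0,0,0,45],[0,0,0,0,-0.6,0,50],[0,0,0,0,-0.7,0,50],[0,0,0,0,-0.7,0,50],[0,0,0,0,-0.5,0,50],[0,0,0,0,0,0,50]]
  ]
}}

```text
time_s: 48.9
ee_pos: [0.5811, 0.2405, 0.1578]
tcp_rot: [[0.977, 0.213, 0.001], [0.213, -0.977, 0.0], [0.001, 0.0, -1.0]]
wrist_force: [-0.3, 0.5, -0.2]
gripper_width: 0.0498
```

```bash
python3 - <<'E'
from h import *
save(cam("wrist"),"d5",None,1.5)
print(w("d5",[(740,150)],.01))
delta([.68,-.049,.17],-30)
E
```

```text
[[0.71495181 0.03400442 0.01      ]]
t 48.95 pos [0.5805 0.2406 0.1574] yaw 12.32 w 49.8 F [-0.1  0.4  0.1]
delta units (shift before turn) [ 1.42 12.17 -0.5 ]
turn units about tool z 7.05
delta units (after turn) [ 9.24  8.04 -0.5 ]
```

View pics/d5.png

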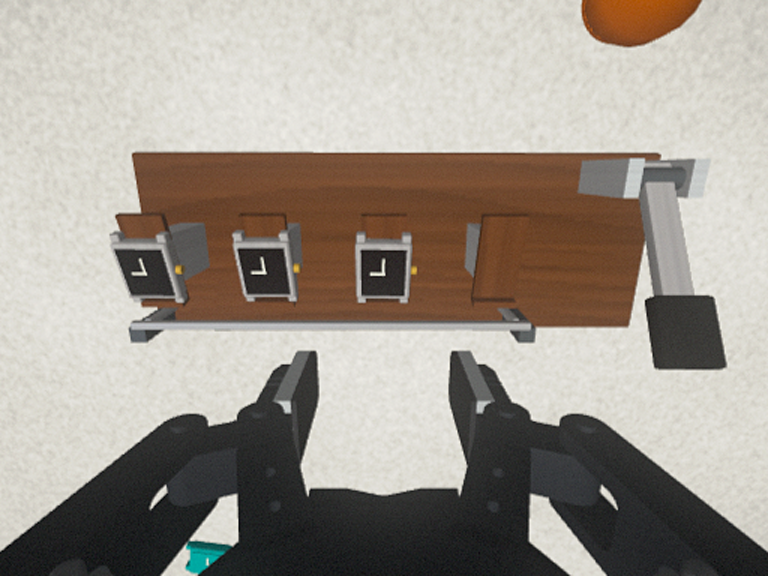

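>>> {"fn": "carry_out", "kwargs": {
  "commands": [
    [[0,0,-0.8,0,0,1,50],[0,0,-0.9,0,0,1,50],[0,0,0,0,0,1,50],[0,0,0,0,0,1,50],[0,0,0,0,0,1,50],[0,0,0,0,0,1,50],[0,0,0,0,0,0.72,50],[0,0,0,0,0,0,50]]
  ]
}}

```text
time_s: 49.75
ee_pos: [0.5794, 0.2405, 0.1998]
tcp_rot: [[0.883, -0.47, 0.001], [-0.47, -0.883, 0.0], [0.001, -0.001, -1.0]]
wrist_force: [0.2, 0.6, -0.5]
gripper_width: 0.0501
```

```bash
python3 - <<'E'
from h import *
delta([.682,-.049,.135],-28)
E
```

```text
t 49.75 pos [0.5794 0.2405 0.1998] yaw -28.02 w 50.1 F [ 0.2  0.6 -0.5]
delta units (shift before turn) [9.06 8.3  2.59]
turn units about tool z -0.0
delta units (after turn) [9.06 8.3  2.59]
```

>>> {"fn": "carry_out", "kwargs": {
  "commands": [
    [[1,0.9,0,0,0,0,50],[1,0.9,0,0,0,0,50],[1,0.9,0,0,0,0,50],[1,0.9,0,0,0,0,50],[1,0.9,0,0,0,0,50],[1,0.9,0,0,0,0,50],[1,0.9,0,0,0,0,50],[1,0.9,0.3,0,0,0,50],[0.7,0.7,0.8,0,0,0,50],[0.3,0.4,0.8,0,0,0,50],[0,0,0.7,0,0,0,50],[0,0,0,0,0,0,50],[0,0,0,0,0,0,50]]
  ]
}}

```text
time_s: 51.05
ee_pos: [0.6808, -0.0471, 0.1345]
tcp_rot: [[0.884, -0.468, -0.001], [-0.468, -0.884, 0.0], [-0.001, -0.0, -1.0]]
wrist_force: [0.0, 0.2, 0.7]
gripper_width: 0.0505
```

```bash
python3 - <<'E'
from h import *
delta([.682,-.049,.015],-28)
save(cam("wrist"),"e1",None,1.5)
E
```

```text
t 51.05 pos [ 0.6808 -0.0471  0.1345] yaw -27.9 w 50.5 F [0.  0.2 0.7]
delta units (shift before turn) [0.08 0.05 4.78]
turn units about tool z 0.02
delta units (after turn) [0.08 0.04 4.78]
```

View pics/e1.png

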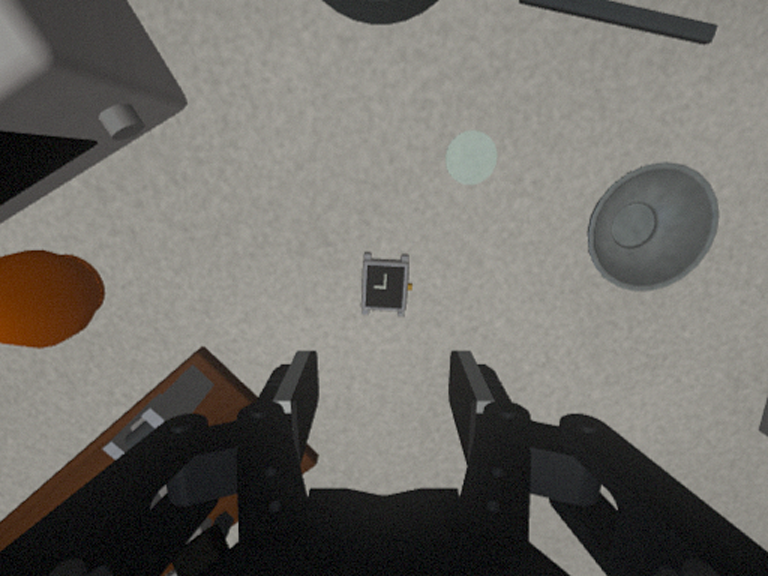

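```bash
python3 - <<'E'
from h import *
tool("e1",[(385,284.5),(386,254.5),(383.5,313.5)],.009)
E
```

```text
[[ 0.05  0.06  5.06]
 [ 0.85  0.08  5.06]
 [-0.75  0.02  5.06]]
```

>>> {"fn": "carry_out", "kwargs": {
  "commands": [
    [[0.05,0.05,1,0,0,0.4,50],[0,0,1,0,0,0,50],[0,0,1,0,0,0,50],[0,0,0.9,0,0,0,50],[0,0,0.6,0,0,0,50],[0,0,0.27,0,0,0,50],[0,0,0,0,0,0,50],[0,0,0,0,0,0,20],[0,0,0,0,0,0,20],[0,0,0,0,0,0,20],[0,0,0,0,0,0,20],[0,0,0,0,0,0,20]]
  ]
}}

```text
time_s: 52.3
ee_pos: [0.6831, -0.0503, 0.0173]
tcp_rot: [[0.863, -0.506, 0.003], [-0.506, -0.863, -0.001], [0.003, -0.001, -1.0]]
wrist_force: [-0.1, 0.4, 6.5]
gripper_width: 0.0276
```

```bash
python3 - <<'E'
from h import *
c,R=rest(0); P=c+R@np.array([0,0,-.0666]); P[0]-=.007; P[2]+=.006; print(P)
delta([P[0],P[1],.2],12.35)
save(cam("wrist"),"e2",None,1.5)
E
```

```text
[0.5952943  0.17973473 0.13533066]
t 52.3 pos [ 0.6831 -0.0503  0.0173] yaw -30.39 w 27.6 F [-0.1  0.4  6.5]
delta units (shift before turn) [-7.66 -6.17 -7.32]
turn units about tool z -7.12
delta units (after turn) [-1.46 -9.74 -7.31]
```

View pics/e2.png

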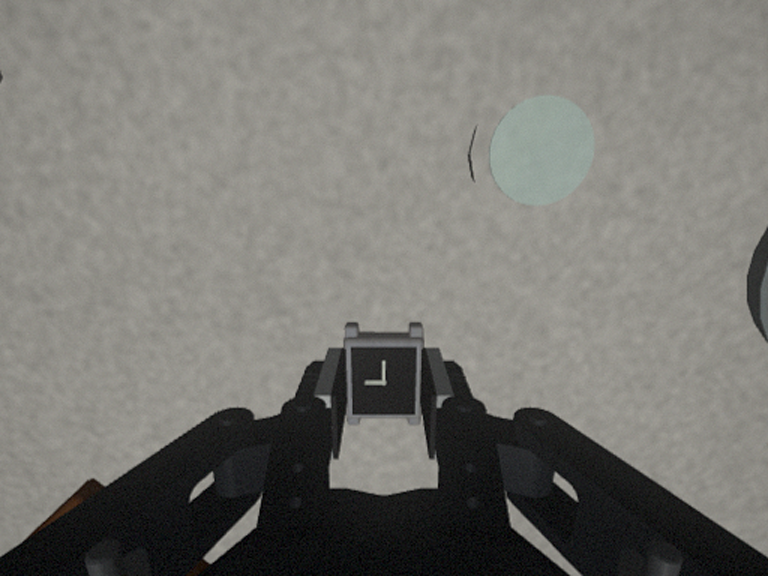

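>>> {"fn": "carry_out", "kwargs": {
  "commands": [
    [[0,0,-0.5,0,0,0,20],[0,0,-0.9,0,0,0,20],[0,0,-1,0,0,-0.12,20],[0,0,-1,0,0,-1,20],[0,0,-1,0,0,-1,20],[0,0,-1,0,0,-1,20],[0,0,-1,0,0,-1,20],[0,0,-0.9,0,0,-1,20],[0,0,0,0,0,-1,20],[0,0,0,0,0,-1,20],[0,0,0,0,0,0,20]]
  ]
}}

```text
time_s: 53.45
ee_pos: [0.6817, -0.05, 0.1987]
tcp_rot: [[0.977, 0.214, 0.001], [0.214, -0.977, -0.0], [0.001, 0.0, -1.0]]
wrist_force: [0.8, -0.4, -0.5]
gripper_width: 0.0279
```

```bash
python3 - <<'E'
from h import *
delta([.5953,.1797,.135],12.35)
E
```

```text
t 53.45 pos [ 0.6817 -0.05    0.1987] yaw 12.38 w 27.9 F [ 0.8 -0.4 -0.5]
delta units (shift before turn) [-1.41 -9.72  2.55]
turn units about tool z 0.0
delta units (after turn) [-1.41 -9.71  2.55]
```

>>> {"fn": "carry_out", "kwargs": {
  "commands": [
    [[-0.2,-1,0,0,0,0,20],[-0.2,-1,0,0,0,0,20],[-0.2,-1,0,0,0,0,20],[-0.2,-1,0,0,0,0,20],[-0.2,-1,0,0,0,0,20],[-0.2,-1,0,0,0,0,20],[-0.2,-1,0,0,0,0,20],[0,-1,0,0,0,0,20],[0,-0.9,0,0,0,0,20],[0,-0.8,0,0,0,0,20],[0,0,0.8,0,0,0,20],[0,0,0.9,0,0.6,0,20],[0,0,0.5,0,0.7,0,20],[0,0,0.2,0,0.7,0,20],[0,0,0,0,0.5,0,20],[0,0,0,0,0,0,20],[0,0,0,0,0,0,20]]
  ]
}}

```text
time_s: 55.15
ee_pos: [0.5973, 0.1797, 0.1384]
tcp_rot: [[0.944, 0.212, 0.252], [0.205, -0.977, 0.055], [0.258, -0.0, -0.966]]
wrist_force: [0.2, -0.4, 0.2]
gripper_width: 0.0279
```

```bash
python3 - <<'E'
from h import *
place(0,x=-.0005,h=.018)
save(cam("wrist"),"e3",None,1.5)
showrest("e3")
E
```

```text
target [0.6141 0.1823 0.0823] delta now-axes [0.08 0.04 2.35] turn u [ 0.    0.01 -0.02] delta target-axes [0.08 0.04 2.35] t 55.15 [0.5973 0.1797 0.1384] w 0.0279 [ 0.2 -0.4  0.2]
3 upper ends [[-6.9, 259.6], [39.4, 259.5]] lip inner [[18.7, 348.0], [61.9, 347.9]]
2 upper ends [[116.5, 259.4], [162.8, 259.3]] lip inner [[134.0, 347.8], [177.3, 347.7]]
1 upper ends [[239.9, 259.2], [286.1, 259.1]] lip inner [[249.3, 347.6], [292.6, 347.6]]
0 upper ends [[363.2, 259.0], [409.5, 258.9]] lip inner [[364.7, 347.4], [407.9, 347.4]]
```

View pics/e3.png

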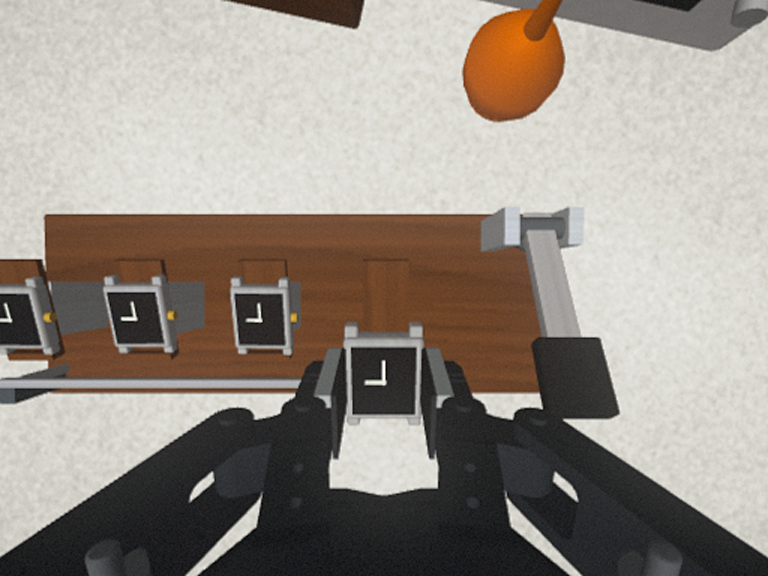

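>>> {"fn": "carry_out", "kwargs": {
  "commands": [
    [[0.07,0.04,0.6,0,0,0,20],[0,0,0.7,0,0,0,20],[0,0,0.5,0,0,0,20],[0,0,0.3,0,0,0,20],[0,0,0.15,0,0,0,20],[0,0,0.1,0,0,0,20],[0,0,0,0,0,0,20],[0,0,0,0,0,0,20]]
  ]
}}

```text
time_s: 56.0
ee_pos: [0.6148, 0.1825, 0.0823]
tcp_rot: [[0.943, 0.213, 0.255], [0.206, -0.977, 0.055], [0.261, 0.0, -0.965]]
wrist_force: [3.6, 1.7, -0.7]
gripper_width: 0.0278
```

```bash
python3 - <<'E'
from h import *
place(0,x=-.0005,h=.017)
save(cam("wrist"),"e4",None,1.5)
E
```

```text
target [0.6144 0.1824 0.0813] delta now-axes [-0.03  0.    0.03] turn u [ 0.   -0.02 -0.  ] delta target-axes [-0.03  0.    0.03] t 56.0 [0.6148 0.1825 0.0823] w 0.0278 [ 3.6  1.7 -0.7]
```

View pics/e4.png

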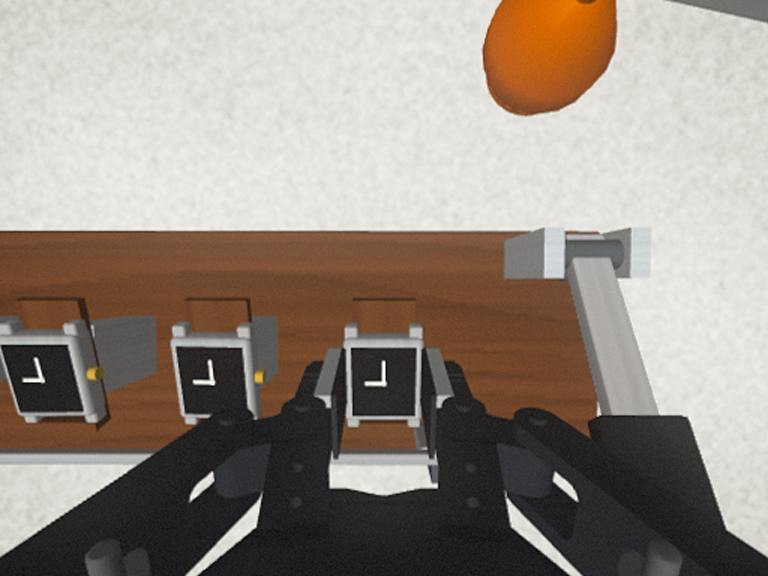

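```bash
python3 - <<'E'
from h import *
print(manip.get_obs()["wrist_force"], manip.get_obs()["torque"])
save(cam("scene"),"s5",(230,200,430,340),4)
i=cv2.imread("pics/e4.png")[370:576,480:768]; cv2.imwrite("pics/e4z.png",cv2.convertScaleAbs(cv2.resize(i,None,fx=2.7,fy=2.7,interpolation=cv2.INTER_CUBIC),alpha=2.5,beta=20))
E
```

```text
[1.55395047 1.50409246 0.12496264] [ 0.11424235 -0.39694662 -0.02949335]
```

View pics/s5.png

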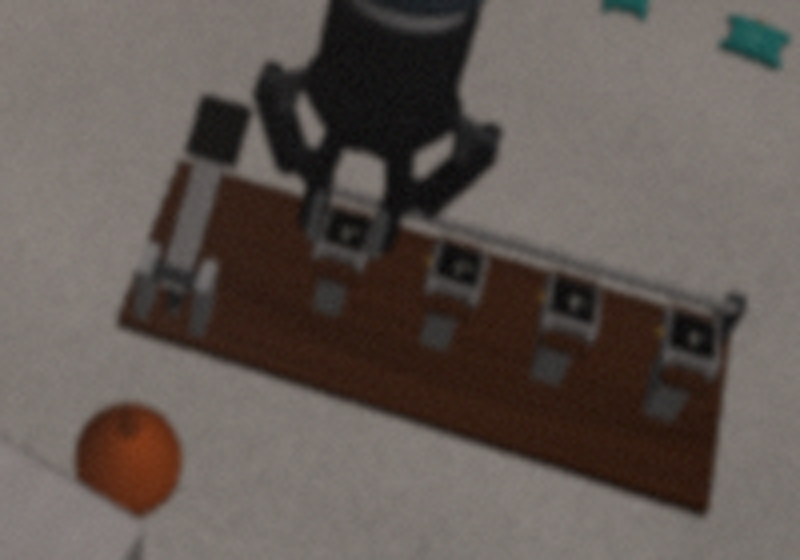

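View pics/e4z.png

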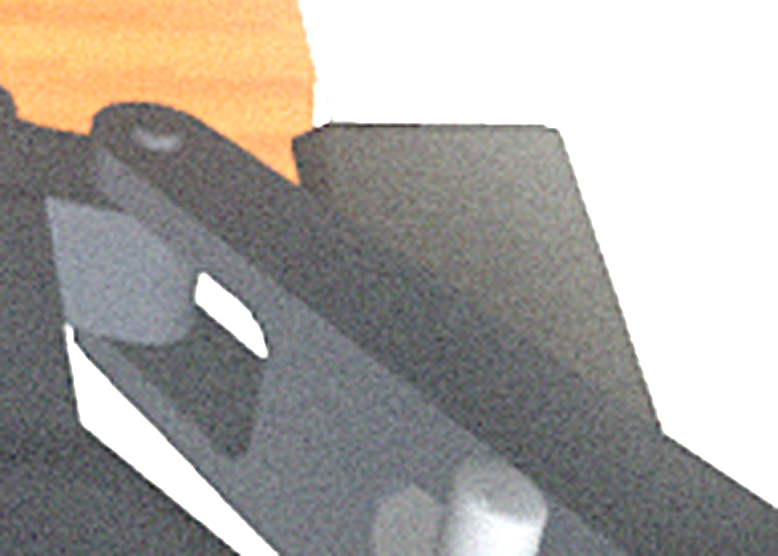

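>>> {"fn": "carry_out", "kwargs": {
  "commands": [
    [[0,0,0.02,0,0,0,20],[0,0,0,0,0,0,20],[0,0,0,0,0,0,20]]
  ]
}}

```text
time_s: 56.4
ee_pos: [0.6149, 0.1825, 0.082]
tcp_rot: [[0.943, 0.213, 0.255], [0.206, -0.977, 0.055], [0.261, 0.0, -0.965]]
wrist_force: [2.0, 0.0, 4.6]
gripper_width: 0.0277
```

```bash
python3 - <<'E'
from h import *
place(0,x=-.0005,h=.017)
E
```

```text
target [0.6144 0.1824 0.0813] delta now-axes [-0.03  0.    0.02] turn u [ 0.   -0.02 -0.  ] delta target-axes [-0.03  0.    0.02] t 56.4 [0.6149 0.1825 0.082 ] w 0.0277 [2.  0.  4.6]
```

>>> {"fn": "carry_out", "kwargs": {
  "commands": [
    [[0.03,0,0,0,0,0,20],[0,0,0,0,0,0,20],[0,0,0,0,0,0,30],[0,0,0,0,0,0,35],[0,0,0,0,0,0,38],[0,0,0,0,0,0,38],[0,0,-0.4,0,0,0,38],[0,0,-0.8,0,0,0,38],[0,0,-1,0,0,0,45],[0,0,-1,0,0,0,45],[0,0,0,0,0,0,45]]
  ]
}}

```text
time_s: 57.5
ee_pos: [0.5964, 0.1784, 0.1634]
tcp_rot: [[0.942, 0.214, 0.26], [0.206, -0.977, 0.056], [0.265, 0.001, -0.964]]
wrist_force: [0.8, -0.2, -0.1]
gripper_width: 0.0451
```

```bash
python3 - <<'E'
from h import *
save(cam("wrist"),"e5",None,1.5)
i=cv2.imread("pics/e5.png")[230:400,0:560]; cv2.imwrite("pics/e5z.png",cv2.resize(i,None,fx=1.42,fy=1.42,interpolation=cv2.INTER_CUBIC))
showrest("e5")
E
```

```text
3 upper ends [[33.2, 260.3], [74.5, 260.3]] lip inner [[53.2, 340.0], [92.1, 340.0]]
2 upper ends [[143.4, 260.4], [184.7, 260.4]] lip inner [[157.1, 340.0], [196.0, 340.0]]
1 upper ends [[253.5, 260.4], [294.8, 260.4]] lip inner [[260.9, 340.0], [299.8, 340.0]]
0 upper ends [[363.6, 260.4], [404.8, 260.4]] lip inner [[364.6, 340.0], [403.5, 340.0]]
```

View pics/e5.png

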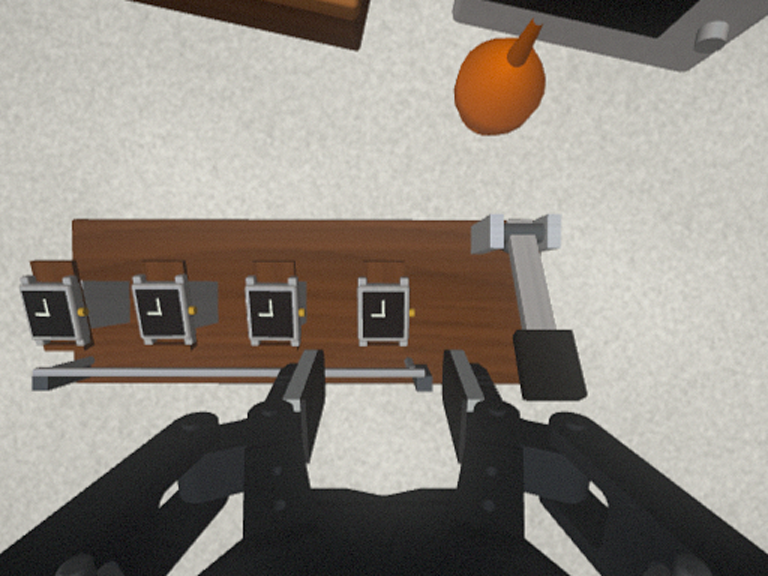

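View pics/e5z.png

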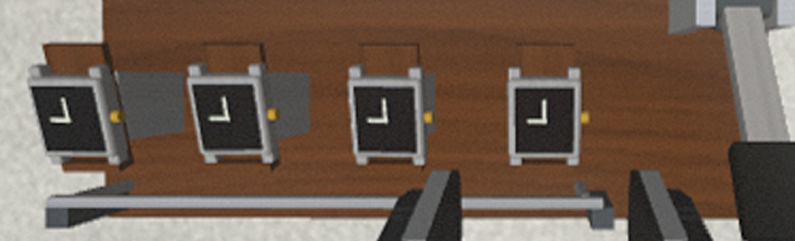

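>>> {"fn": "carry_out", "kwargs": {
  "commands": [
    [[0,0,-0.4,0,-0.6,0,0],[0,0,-0.4,0,-0.7,0,0],[0,0,-0.4,0,-0.7,0,0],[0,0,0,0,-0.53,0,0],[0,1,0,0,0,0,0],[0,1,0,0,0,0,0],[0,0.8,0,0,0,0,0],[0,0,0,0,0,0,0],[0,0,0,0,0,0,0]]
  ]
}}

```text
time_s: 58.45
ee_pos: [0.6033, 0.1084, 0.1869]
tcp_rot: [[0.977, 0.212, -0.005], [0.212, -0.977, -0.0], [-0.005, -0.001, -1.0]]
wrist_force: [0.4, -0.6, -0.3]
gripper_width: 0.0002
```

```bash
python3 - <<'E'
from h import *
save(cam("wrist"),"l1",None,1.5)
delta([.609,.0952,.125],12.35)
print(w("e5",[(549,364)],.104))
E
```

```text
t 58.5 pos [0.6033 0.1089 0.1872] yaw 12.31 w -0.2 F [0.3 0.9 0.2]
delta units (shift before turn) [0.12 0.59 2.49]
turn units about tool z -0.01
delta units (after turn) [0.11 0.59 2.49]
[[0.60962392 0.09612411 0.104     ]]
```

View pics/l1.png

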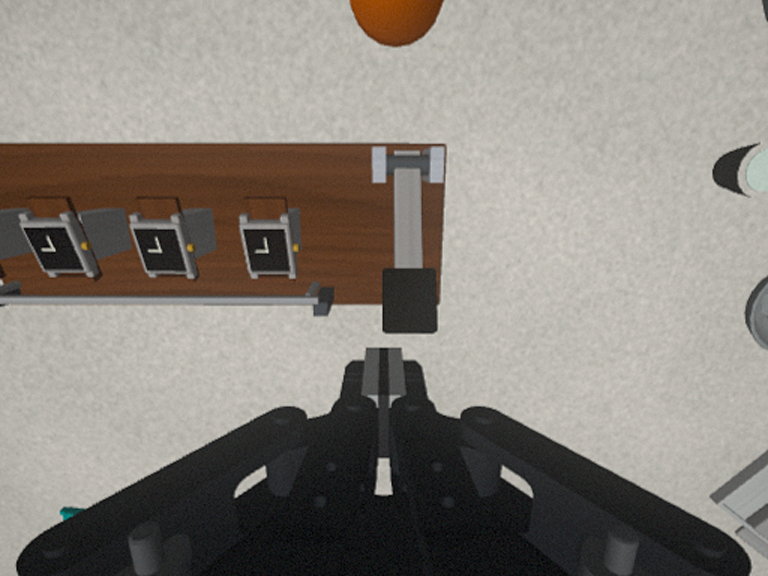

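```bash
python3 - <<'E'
from h import *
tool("l1",[(410,300)],.104)
E
```

```text
[[0.21 0.59 3.33]]
```

>>> {"fn": "carry_out", "kwargs": {
  "commands": [
    [[0.12,0.57,0,0,0,0,0],[0,0,0.8,0,0,0,0],[0,0,0.8,0,0,0,0],[0,0,0.6,0,0,0,0],[0,0,0.2,0,0,0,0],[0,0,0,0,0,0,0]]
  ]
}}

```text
time_s: 59.1
ee_pos: [0.6091, 0.0953, 0.1271]
tcp_rot: [[0.977, 0.214, -0.005], [0.214, -0.977, -0.001], [-0.005, -0.0, -1.0]]
wrist_force: [0.2, -0.5, 0.6]
gripper_width: 0.0003
```

```bash
python3 - <<'E'
from h import *
delta([.609,.0955,.075],12.35)
save(cam("wrist"),"l2",None,1.5)
E
```

```text
t 59.1 pos [0.6091 0.0953 0.1271] yaw 12.35 w 0.3 F [ 0.2 -0.5  0.6]
delta units (shift before turn) [ 0.01 -0.01  2.08]
turn units about tool z -0.0
delta units (after turn) [-0.   -0.01  2.08]
```

View pics/l2.png

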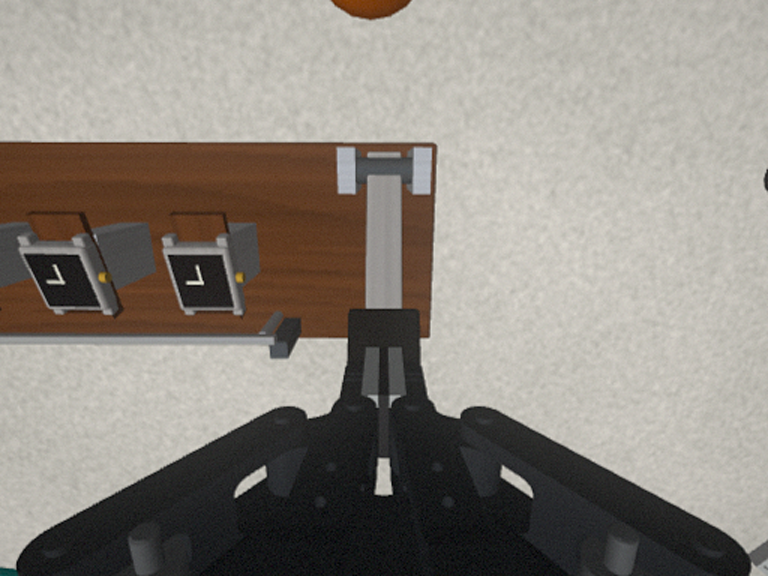

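>>> {"fn": "carry_out", "kwargs": {
  "commands": [
    [[0,0,0.2,0,0,0,0],[0,0,0.2,0,0,0,0],[-0.05,0,0.2,0,0,0,0],[-0.06,0,0.2,0,0,0,0],[-0.06,0,0.2,0,0,0,0],[-0.06,0,0.2,0,0,0,0],[-0.06,0,0.2,0,0,0,0],[-0.05,0,0.2,0,0,0,0],[-0.05,0,0.2,0,0,0,0],[-0.05,0,0.2,0,0,0,0],[0,0,0.1,0,0,0,0],[0,0,0,0,0,0,0],[0,0,0,0,0,0,0]]
  ]
}}

```text
time_s: 60.45
ee_pos: [0.5985, 0.0928, 0.077]
tcp_rot: [[0.977, 0.214, -0.004], [0.214, -0.977, -0.001], [-0.004, 0.0, -1.0]]
wrist_force: [-7.5, -1.1, 13.6]
gripper_width: 0.0001
```

```bash
python3 - <<'E'
from h import *
delta([.609,.0955,.075],12.35)
save(cam("wrist"),"l3",None,1.5)
E
```

```text
t 60.45 pos [0.5985 0.0928 0.077 ] yaw 12.35 w 0.1 F [-7.5 -1.1 13.6]
delta units (shift before turn) [ 0.43 -0.02  0.08]
turn units about tool z -0.0
delta units (after turn) [ 0.43 -0.02  0.08]
```

View pics/l3.png

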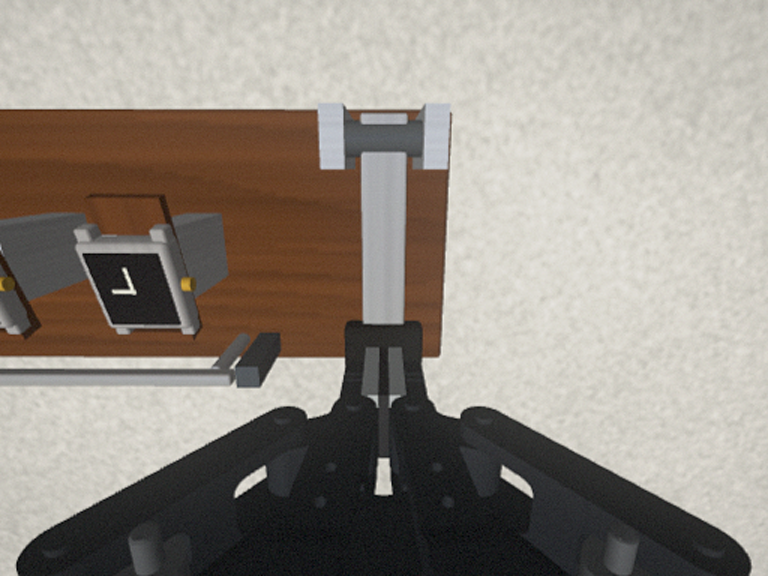

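>>> {"fn": "carry_out", "kwargs": {
  "commands": [
    [[0,0,-0.1,0,0,0,0],[0,0,-0.2,0,0,0,0],[0,0,-0.4,0,0,0,0],[0,0,-0.8,0,0,0,0],[0,0,-1,0,0,0,0],[0,0,-1,0,0,0,0],[0,0,-1,0,0,0,0],[-0.5,0,-1,0,0,0,0],[-1,0,-1,0,0,0,0],[-1,0,-0.5,0,0,0,0],[-1,0,0,0,0,0,0],[0,0,0,0,0,0,0],[0,0,0,0,0,0,0]]
  ]
}}

```text
time_s: 61.8
ee_pos: [0.514, 0.0742, 0.2515]
tcp_rot: [[0.977, 0.213, -0.001], [0.213, -0.977, -0.001], [-0.002, 0.0, -1.0]]
wrist_force: [-0.1, 0.3, -0.3]
gripper_width: -0.0004
```

```bash
python3 - <<'E'
from h import *
save(cam("wrist"),"l4",None,1.5)
save(cam("scene"),"s6",(230,180,430,330),4)
save(cam("top"),"tE",(100,120,440,290),2.3)
delta([.609,.0955,.075],12.35)
E
```

```text
t 61.95 pos [0.5144 0.0743 0.2508] yaw 12.33 w 0.2 F [ 0.1 -0.4 -0.7]
delta units (shift before turn) [ 3.9  -0.02  7.02]
turn units about tool z -0.0
delta units (after turn) [ 3.88 -0.02  7.03]
```

View pics/l4.png

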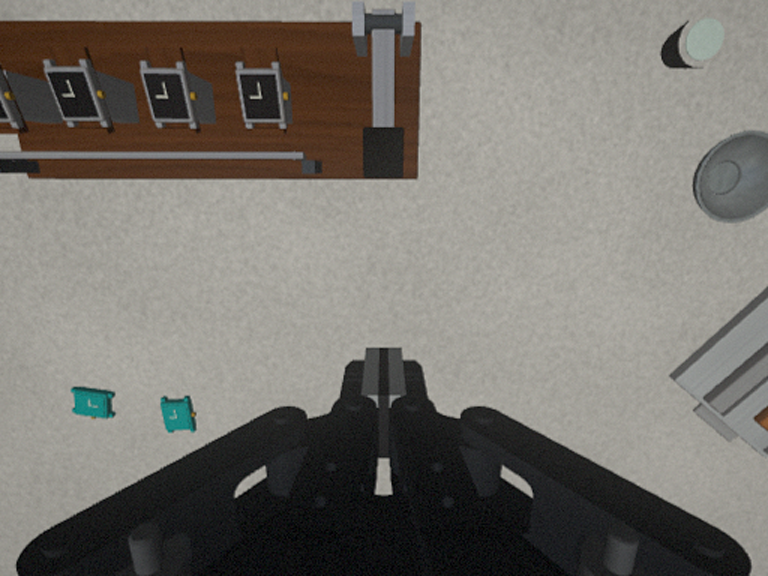

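View pics/s6.png

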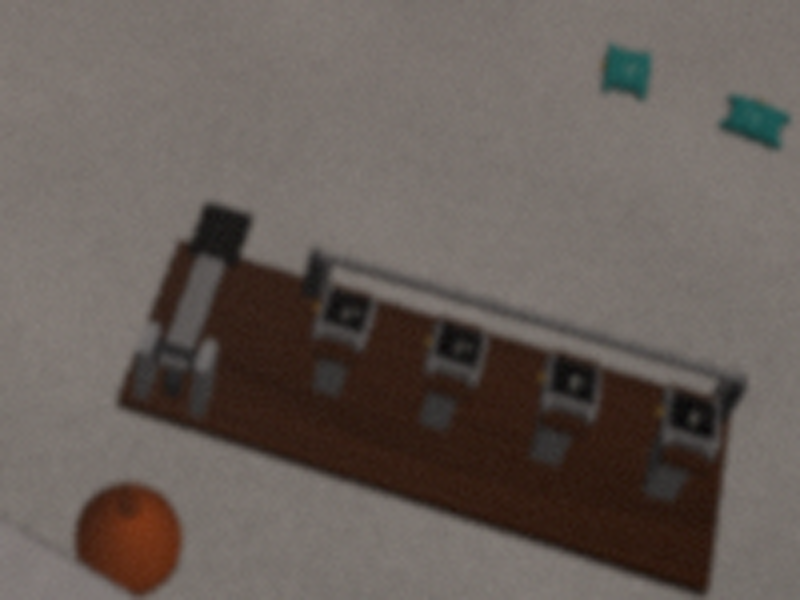

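View pics/tE.png

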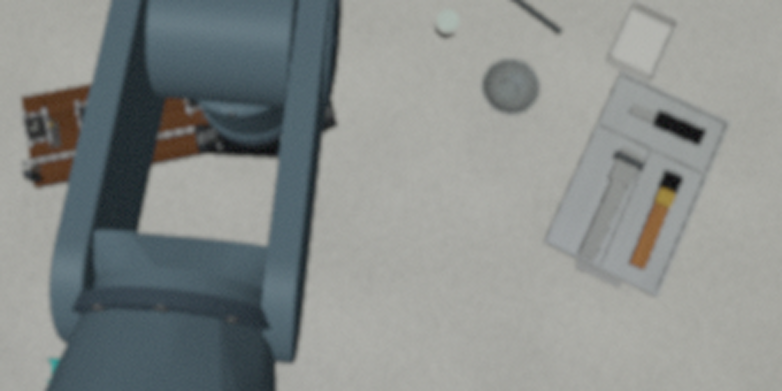

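>>> {"fn": "carry_out", "kwargs": {
  "commands": [
    [[0,-1,0,0,0,0,0],[0,-1,0,0,0,0,0],[0.5,-1,0,0,0,0,0],[0.5,-1,0,0,0,0,0],[0.5,-1,0,0,0,0,0],[0.5,-1,0,0,0,0,0],[0,-0.8,0,0,0,0,0],[0,0,0,0,0,0,0],[0,0,0,0,0,0,0]]
  ]
}}

```text
time_s: 62.85
ee_pos: [0.5264, 0.2512, 0.2499]
tcp_rot: [[0.977, 0.215, -0.004], [0.215, -0.977, -0.001], [-0.004, 0.0, -1.0]]
wrist_force: [0.3, -0.3, 0.1]
gripper_width: -0.0
```

```bash
python3 - <<'E'
from h import *
save(cam("wrist"),"f1",None,1)
showrest("f1")
save(cam("wrist"),"f1z",(100,60,400,200),2.6)
delta([.5,-.32,.25],-26)
for k in range(4):
    c,R=rest(k); print(k,"seat upper",proj("f1z",[c+R@[.027,-.012,0],c+R@[.027,.012,0]]).round().tolist(),"watch top corners at x-1",proj("f1z",[c+R@[sx*.021-.001,sy*.015,-.008] for sx in(1,-1) for sy in (-1,1)]).round().tolist())
E
```

```text
3 upper ends [[144.6, 84.7], [167.2, 84.7]] lip inner [[154.0, 130.8], [174.7, 130.8]]
2 upper ends [[205.0, 84.8], [227.7, 84.8]] lip inner [[209.3, 130.8], [230.0, 130.9]]
1 upper ends [[265.5, 84.9], [288.1, 84.9]] lip inner [[264.5, 130.9], [285.2, 130.9]]
0 upper ends [[325.9, 85.0], [348.5, 85.0]] lip inner [[319.8, 131.0], [340.5, 131.0]]
t 62.95 pos [0.5266 0.2504 0.2503] yaw 12.3 w 0.4 F [ 0.3 -0.7  0. ]
delta units (shift before turn) [-5.9  22.06  0.04]
turn units about tool z 6.38
delta units (after turn) [9.050e+00 2.097e+01 1.000e-02]
0 seat upper [[586.0, 66.0], [645.0, 66.0]] watch top corners at x-1 [[581.0, 88.0], [655.0, 88.0], [568.0, 189.0], [637.0, 189.0]]
1 seat upper [[429.0, 66.0], [488.0, 66.0]] watch top corners at x-1 [[422.0, 88.0], [497.0, 88.0], [421.0, 189.0], [490.0, 189.0]]
2 seat upper [[272.0, 65.0], [331.0, 66.0]] watch top corners at x-1 [[263.0, 88.0], [338.0, 88.0], [274.0, 189.0], [343.0, 189.0]]
3 seat upper [[115.0, 65.0], [174.0, 65.0]] watch top corners at x-1 [[105.0, 88.0], [179.0, 88.0], [127.0, 189.0], [196.0, 189.0]]
```

View pics/f1z.png

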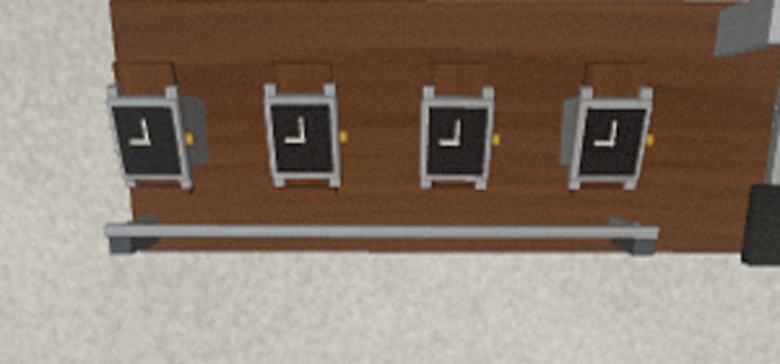

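>>> {"fn": "carry_out", "kwargs": {
  "commands": [
    [[-0.5,1,0,0,0,0,0],[-0.5,1,0,0,0,0,0],[-0.5,1,0,0,0,0,0],[-0.5,1,0,0,0,0,0],[-0.5,1,0,0,0,0,0],[-0.5,1,0,0,0,0,0],[-0.5,1,0,0,0,0,0],[-0.5,1,0,0,0,0,0],[0,1,0,0,0,0,0],[0,1,0,0,0,0,0],[0,1,0,0,0,0,0],[0,1,0,0,0,0,0],[0,1,0,0,0,0,0],[0,1,0,0,0,0,0],[0,1,0,0,0,0,0],[0,1,0,0,0,0,0],[0,1,0,0,0,0,0],[0,1,0,0,0,0,0],[0,0,0,0,0,0,0],[0,0,0,0,0,0,0]]
  ]
}}

```text
time_s: 64.95
ee_pos: [0.5241, -0.2108, 0.2507]
tcp_rot: [[0.977, 0.211, -0.004], [0.211, -0.977, -0.0], [-0.004, -0.001, -1.0]]
wrist_force: [0.2, 1.3, -0.3]
gripper_width: 0.0002
```

```bash
python3 - <<'E'
from h import *
save(cam("wrist"),"f2",None,1.5)
save(cam("top"),"f3",(60,60,460,310),2)
E
```

```text
(no output)
```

View pics/f2.png

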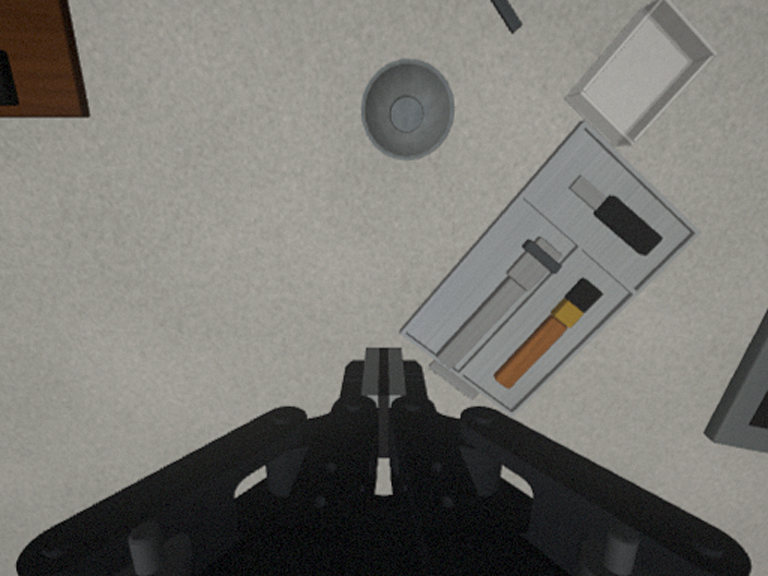

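View pics/f3.png

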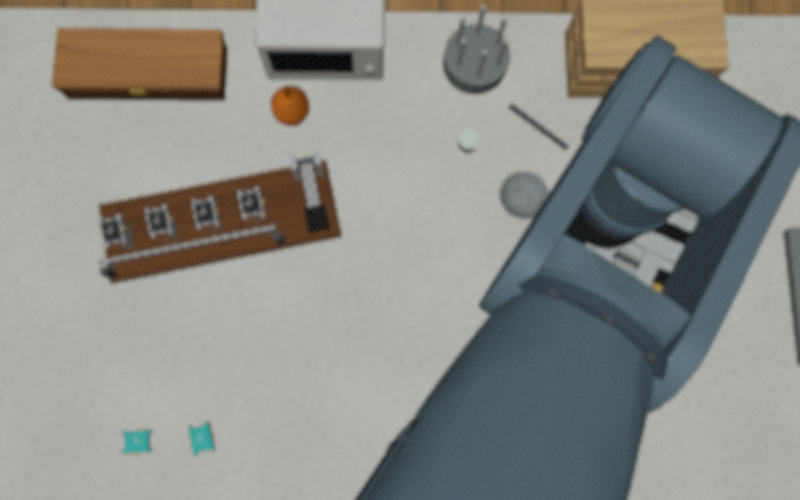

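```bash
python3 - <<'E'
from h import *
i=cv2.imread("pics/f2.png")[110:420,390:700]; cv2.imwrite("pics/f2z.png",cv2.resize(i,(600,600),interpolation=cv2.INTER_CUBIC))
delta([.509,-.3145,.16],-26)
E
```

```text
t 65.05 pos [ 0.5242 -0.2096  0.2509] yaw 12.31 w 0.6 F [-0.4  0.3 -0.2]
delta units (shift before turn) [-1.48  3.97  3.64]
turn units about tool z 6.39
delta units (after turn) [1.29 4.04 3.64]
```

View pics/f2z.png

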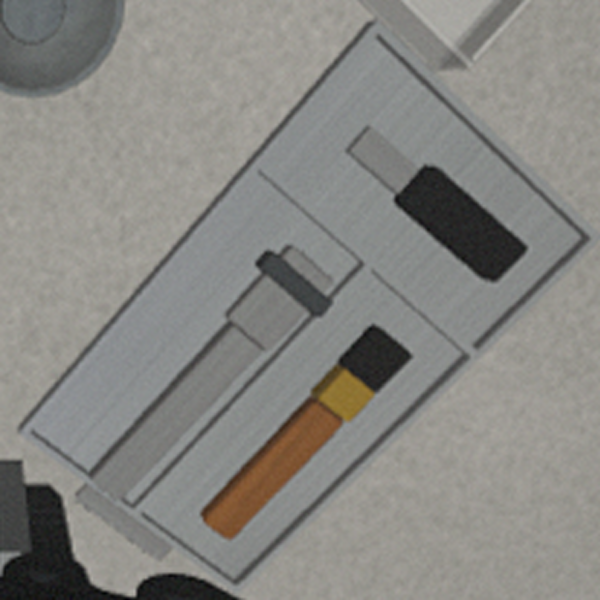

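>>> {"fn": "carry_out", "kwargs": {
  "commands": [
    [[0,0,0,0,0,1,32],[0,0,0,0,0,1,32],[0,0,0,0,0,1,32],[0,0,0,0,0,1,32],[0,0,0,0,0,1,32],[0,0,0,0,0,1,32],[0,0,0,0,0,0.39,32],[0.4,1,1,0,0,0,32],[0.4,1,1,0,0,0,32],[0.4,1,1,0,0,0,32],[0.1,1,0.6,0,0,0,32],[0,0,0,0,0,0,32],[0,0,0,0,0,0,32]]
  ]
}}

```text
time_s: 66.35
ee_pos: [0.5096, -0.3134, 0.161]
tcp_rot: [[0.899, -0.439, -0.003], [-0.439, -0.899, 0.0], [-0.003, 0.001, -1.0]]
wrist_force: [0.2, 1.2, 0.0]
gripper_width: 0.0318
```

```bash
python3 - <<'E'
from h import *
save(cam("wrist"),"g1",None,1.5)
delta([.509,-.3145,.16],-26)
E
```

```text
t 66.4 pos [ 0.5102 -0.3133  0.1617] yaw -25.99 w 32.2 F [-0.2 -0.2 -0.3]
delta units (shift before turn) [-0.02  0.06  0.07]
turn units about tool z 0.0
delta units (after turn) [-0.02  0.06  0.07]
```

View pics/g1.png

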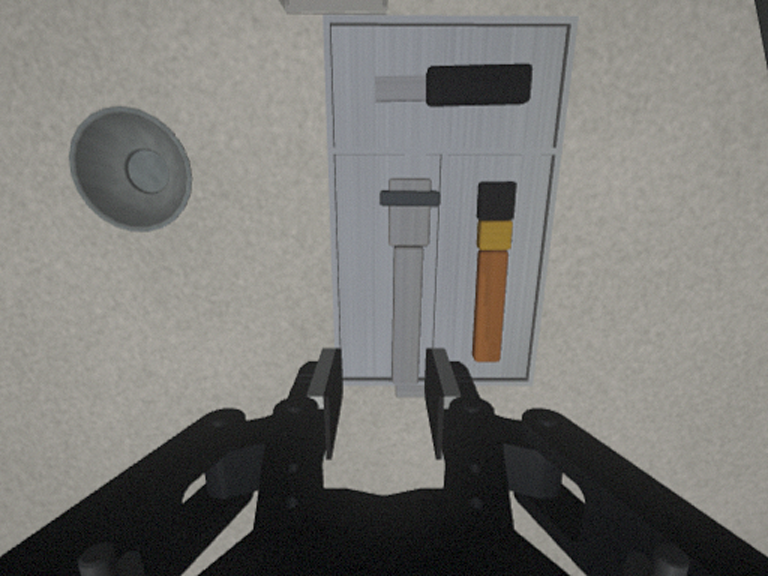

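```bash
python3 - <<'E'
from h import *
i=cv2.imread("pics/g1.png")[140:410,300:500]; cv2.imwrite("pics/g1z.png",cv2.resize(i,None,fx=2.2,fy=2.2,interpolation=cv2.INTER_CUBIC))
tool("g1",[(410,178,.016),(410,247,.016),(406,380,.016),(406,395,.016),(410,154,.01),(407,378,.01),(336,250,.01),(438,250,.01),(420,330,.016),(393,330,.016)])
E
```

```text
[[ 2.73  0.71  5.82]
 [ 0.91  0.74  5.83]
 [-3.18  0.7   5.84]
 [-3.69  0.71  5.84]
 [ 3.33  0.71  6.06]
 [-3.24  0.75  6.08]
 [ 0.78 -1.32  6.07]
 [ 0.78  1.55  6.07]
 [-1.54  1.08  5.83]
 [-1.54  0.29  5.83]]
```

View pics/g1z.png

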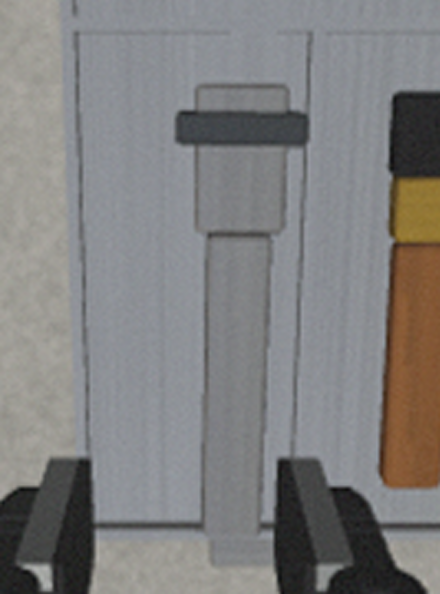

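>>> {"fn": "carry_out", "kwargs": {
  "commands": [
    [[-0.27,0.7,0,0,0,0,32],[0,0,1,0,0,0,32],[0,0,1,0,0,0,32],[0,0,1,0,0,0,32],[0,0,1,0,0,0,32],[0,0,0.8,0,0,0,32],[0,0,0.4,0,0,0,32],[0,0,0.3,0,0,0,32],[0,0,0,0,0,0,32]]
  ]
}}

```text
time_s: 67.3
ee_pos: [0.4963, -0.3268, 0.0241]
tcp_rot: [[0.899, -0.438, -0.002], [-0.438, -0.899, -0.001], [-0.001, 0.002, -1.0]]
wrist_force: [-1.0, -0.0, -0.4]
gripper_width: 0.0319
```

```bash
python3 - <<'E'
from h import *
save(cam("wrist"),"g2",None,1.5)
delta([.509,-.3145,.0235],-26)
E
```

```text
t 67.35 pos [ 0.4964 -0.3271  0.0246] yaw -25.98 w 31.7 F [-0.7  1.  -0.3]
delta units (shift before turn) [ 0.23 -0.68  0.04]
turn units about tool z 0.0
delta units (after turn) [ 0.23 -0.68  0.04]
```

View pics/g2.png

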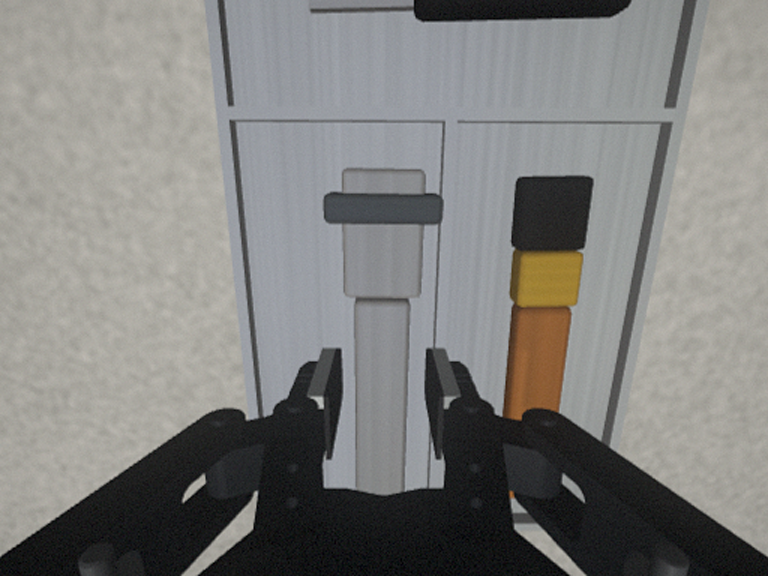

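>>> {"fn": "carry_out", "kwargs": {
  "commands": [
    [[0,0,0.02,0,0,0,10],[0,0,0,0,0,0,10],[0,0,0,0,0,0,10],[0,0,0,0,0,0,10]]
  ]
}}

```text
time_s: 67.75
ee_pos: [0.4964, -0.3274, 0.0247]
tcp_rot: [[0.899, -0.438, -0.001], [-0.438, -0.899, -0.002], [-0.0, 0.002, -1.0]]
wrist_force: [-0.2, 2.2, 5.5]
gripper_width: 0.0176
```

```bash
python3 - <<'E'
from h import *
save(cam("wrist"),"g3",None,1.5)
delta([.509,-.3145,.0235],-26)
E
```

```text
t 67.8 pos [ 0.4964 -0.3274  0.0247] yaw -26.0 w 17.5 F [0.3 2.4 5.7]
delta units (shift before turn) [ 0.23 -0.68  0.05]
turn units about tool z -0.0
delta units (after turn) [ 0.23 -0.68  0.05]
```

View pics/g3.png

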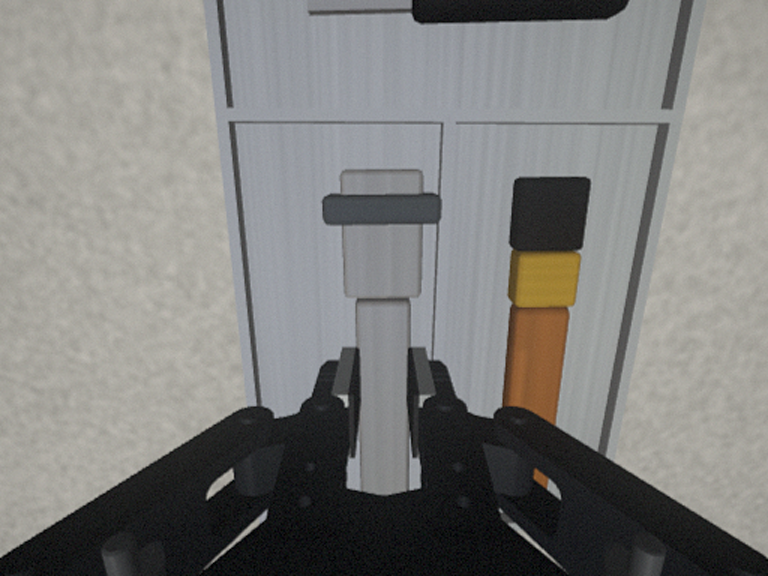

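```bash
python3 - <<'E'
from h import *
tool("g3",[(382,122,.01),(382,170,.016),(245,320,.01),(434,320,.01),(382,297,.016)])
E
```

```text
[[ 3.54 -0.02  0.59]
 [ 2.93 -0.02  0.35]
 [ 0.77 -2.09  0.58]
 [ 0.77  0.76  0.59]
 [ 1.21 -0.02  0.35]]
```

>>> {"fn": "carry_out", "kwargs": {
  "commands": [
    [[0,0,-0.3,0,0,0,10],[0,0,-0.3,0,0,0,10],[0.15,-0.3,0,0,0,0,10],[0.16,-0.32,0,0,0,0,10],[0,0,0,0,0,0,10],[0,0,0.3,0,0,0,10],[0,0,0.3,0,0,0,10],[0,0,0,0,0,0,10],[0,0,0,0,0,0,10]]
  ]
}}

```text
time_s: 68.7
ee_pos: [0.5097, -0.3167, 0.0236]
tcp_rot: [[0.899, -0.438, -0.003], [-0.438, -0.899, -0.001], [-0.002, 0.002, -1.0]]
wrist_force: [-0.5, 2.6, 9.0]
gripper_width: 0.0175
```

```bash
python3 - <<'E'
from h import *
save(cam("wrist"),"g4",None,1.5)
delta([.509,-.3145,.0235],-26)
E
```

```text
t 68.75 pos [ 0.5097 -0.3167  0.0236] yaw -25.99 w 18.0 F [-0.9  3.2  8.8]
delta units (shift before turn) [-0.06 -0.07  0.  ]
turn units about tool z 0.0
delta units (after turn) [-0.06 -0.07  0.  ]
```

View pics/g4.png

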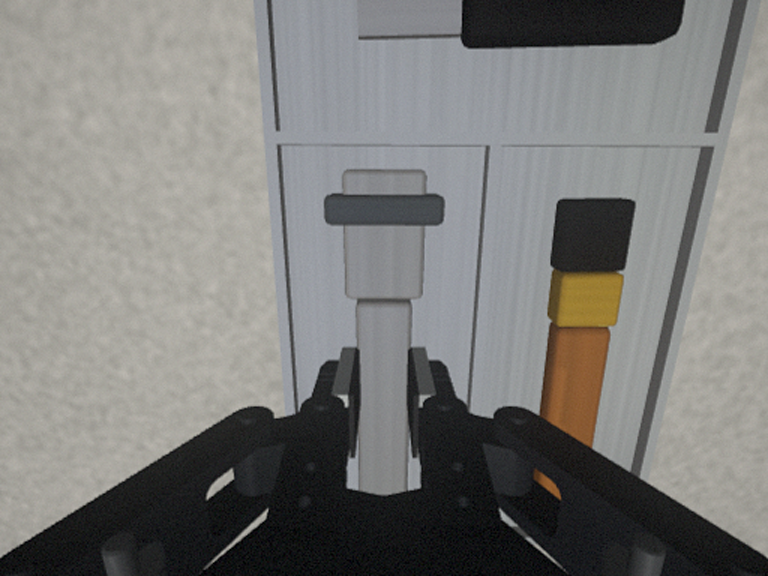

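>>> {"fn": "carry_out", "kwargs": {
  "commands": [
    [[0,0,0,0,0,0,32],[0,0,0,0,0,0,32],[0,0,0,0,0,0,32],[0,0,-0.4,0,0,0,32],[0,0,-0.8,0,0,0,32],[0,0,-1,0,0,0,32],[0,0,-1,0,0,0,32],[0,0,-1,0,0,0,32],[0,0,-1,0,0,0,32],[-0.3,0,-1,0,0,0,32],[-0.5,0,-1,0,0,0,32],[-0.3,0,-1,0,0,0,32],[0,0,0,0,0,0,32],[0,0,0,0,0,0,32],[0,0,0,0,0,0,32]]
  ]
}}

```text
time_s: 70.25
ee_pos: [0.4849, -0.3039, 0.227]
tcp_rot: [[0.899, -0.439, -0.004], [-0.439, -0.899, 0.001], [-0.004, 0.001, -1.0]]
wrist_force: [-0.4, 0.0, -0.5]
gripper_width: 0.0318
```

```bash
python3 - <<'E'
from h import *
save(cam("wrist"),"g5",None,1.5)
save(cam("scene"),"s7",(70,100,440,345),2.1)
print(manip.get_obs()["ee_pos"])
E
```

```text
[ 0.48487008 -0.30384229  0.22659862]
```

View pics/g5.png

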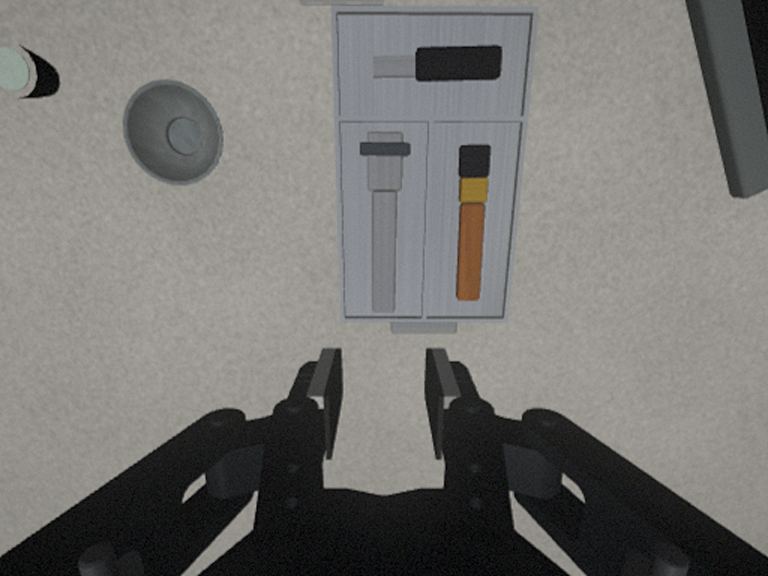

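View pics/s7.png

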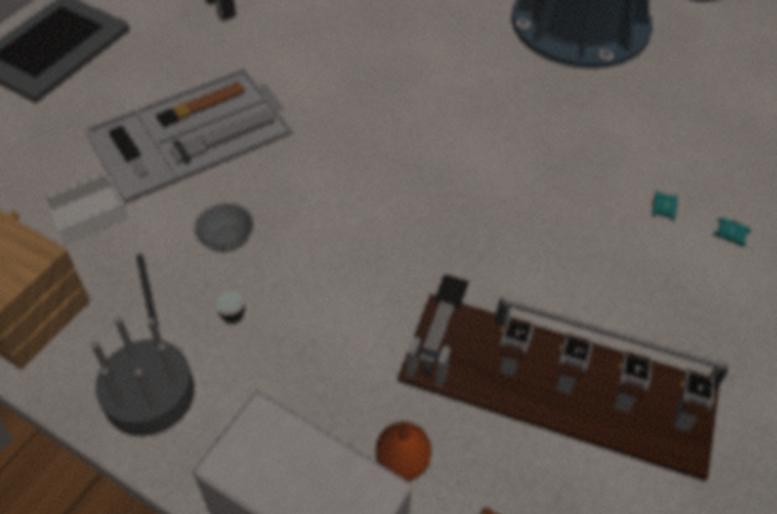

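```bash
python3 - <<'E'
from bench import manip
print(manip.sign_off())
E
```

```text
the job is handed in; nothing more can be done
None
```

I handed the job in at about 70 s of the 210 s limit.

**Watches:** All four steel watches are dial up on rests 0 to 3, lengthwise. The last close picture showed them centred to within about 1 mm. The turquoise look-alikes were not touched.

**Lever:** I pressed it to its stop after the fourth watch was on, with about 14 N upward on the wrist. It was still down in every picture after I let go, including the last one.

**Tools:** In the last picture all three lie in their compartments: wrench in the left long one, brush in the right long one, case knife in the crosswise one.

**What went wrong and was mended:**
- The first grip on the brush closed above its handle, so I took it again lower.
- After the lever was pressed, I found the wrench pushed against the divider and the near wall. I gripped it again and recentred it.
- The wrist camera made sizes about 1.5 % too small, so I corrected its focal length by 0.985. After that its readings agreed with the given sizes.

The dish, container, blower, loupe and tweezers were not touched and looked unmoved. No final check failed.

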